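Stack trimmed wing panels for flat curing

TASK

Turn the frame's swing tab aside, lift the cover panel out, and lay it and every loose notched panel on the bench flat on the pile of pressing boards, one on another in any order, each centred on the pile, parallel to it, and with its notched end towards the stand's index post. The pile's height is not known, so lower each one gently until you feel it touch, and do not drop it. When all panels are on, set the steel weight centred and lengthwise on top of them, swing the tab back over the empty frame, and leave the other things on the bench alone.

Things in the scene. Friction and masses are not known exactly. Their poses are not given: they have to be found in the camera images.
- stand: pressing stand fixed to the bench (place and heading vary): dark steel tray 230 x 110 mm, rim 14 mm high. Origin: centre of its underside, on the bench; x along the 230 mm towards its index post; z up. Centred on it and parallel lies a fixed pile of wooden boards, 180 (x) by 92 mm (y), flat level top at an unknown height, 45 to 95 mm above the bench: feel or see it. Panels go on top of it
- index_post (a point): foot of the stand's one upright steel index post, 18 mm thick, 70 mm tall, 105 mm from the stand's origin along its x axis
- frame: trimming frame fixed to the bench (place and heading vary): plywood base 220 x 115 x 30 mm with low aluminium blocks around a panel seat; x along the 220 mm; z up; origin: centre of its underside, on the bench. The cover lies in the seat with its notched end towards +x; the swing tab is at the -x end
- seat (a point): centre of the frame's panel seat, 30 mm above the bench, right above the frame's origin. The seat is 2 mm clear of the cover all round; the blocks' tops are 42 mm above the bench; the middle 76 mm of both long sides is open, so fingers can reach the cover's long edges from above
- tab (a joint): swing tab on the frame, turning about a vertical pivot: 0 = pointing along the frame's +x, over the cover, which it holds down; grows to 1.75 rad as it turns clockwise seen from above (tip towards the frame's -y); from 1.4 on it is clear of the cover. Stiff (0.06 N m), stays where left. Starts at 0 to 0.2
- tab_post (a point): top centre of the tab's round black thumb post: 14 mm thick, 30 mm tall, upright on the tab's steel bar (16 mm wide, 5 mm thick, reaching 48 mm from the pivot); the post is 38 mm from the pivot, its top 79.5 mm above the bench. The pivot is 87 mm from the frame's origin along its -x; the bar's underside is 44.5 mm above the bench
- cover: greenish-grey glass-fibre panel, 150 x 60 mm and 12 mm thick, with a U-shaped notch 22 mm wide and 18 mm deep in the middle of one short end (the other end is straight); origin: centre of its underside; its x axis runs along the 150 mm towards the notched end, z up. It starts in the frame
- blank_a: greenish-grey glass-fibre panel, 150 x 60 mm and 10 mm thick, with a U-shaped notch 22 mm wide and 18 mm deep in the middle of one short end (the other end is straight); origin: centre of its underside; its x axis runs along the 150 mm towards the notched end, z up. Starts flat on the bench, if present
- blank_b: greenish-grey glass-fibre panel, 150 x 60 mm and 12 mm thick, with a U-shaped notch 22 mm wide and 18 mm deep in the middle of one short end (the other end is straight); origin: centre of its underside; its x axis runs along the 150 mm towards the notched end, z up. Starts flat on the bench, if present
- blank_c: greenish-grey glass-fibre panel, 150 x 60 mm and 14 mm thick, with a U-shaped notch 22 mm wide and 18 mm deep in the middle of one short end (the other end is straight); origin: centre of its underside; its x axis runs along the 150 mm towards the notched end, z up. Starts flat on the bench, if present
- blank_d: greenish-grey glass-fibre panel, 150 x 60 mm and 16 mm thick, with a U-shaped notch 22 mm wide and 18 mm deep in the middle of one short end (the other end is straight); origin: centre of its underside; its x axis runs along the 150 mm towards the notched end, z up. Starts flat on the bench, if present
- cover_notch (a point): middle of the notched end line of that panel, 75 mm from its origin along its x axis, half way up its thickness
- blank_a_notch (a point): middle of the notched end line of that panel, 75 mm from its origin along its x axis, half way up its thickness
- blank_b_notch (a point): middle of the notched end line of that panel, 75 mm from its origin along its x axis, half way up its thickness
- blank_c_notch (a point): middle of the notched end line of that panel, 75 mm from its origin along its x axis, half way up its thickness
- blank_d_notch (a point): middle of the notched end line of that panel, 75 mm from its origin along its x axis, half way up its thickness
- weight: steel press weight, 0.6 to 1 kg: slab 130 x 56 x 12 mm with a solid upright grip rib on top, 70 mm long, 16 mm thick, from 12 to 42 mm above its underside, centred and running lengthwise. Origin: centre of its underside; x along the 130 mm; z up. Starts on the bench
- jar: bystander: small lidded jar, 40 mm across, 50 mm tall; leave alone
- cup: bystander: small white mixing cup, 42 mm across, 42 mm tall; leave alone
- tape: bystander: roll of tape lying flat, 90 mm across, 24 mm tall; leave alone
- driver: bystander: screwdriver lying down; leave alone
- sander: bystander: cork sanding block 110 x 60 x 30 mm; leave alone
- brush: bystander: brush lying down; leave alone
- resin: bystander: closed can, 70 mm across, 110 mm tall; leave alone
There are look-alikes about, which are no part of the job. Several things have the shape of the weight; the one meant has the colours described above.

How it is judged:
By the outcome, as a careful person would: the job done as asked, in the order asked, and still so for the second after the job is handed in, with the robot touching nothing.
Of blank_a, blank_b, blank_c, blank_d only 2 to 4 are there at a start; the rules pass over those that are not, and their reading is None.
At some moment in a run one of weight may be knocked a few centimetres aside while the robot is not near it.
It also fails if it takes over 210 s, if anything falls off the work surface, if the arm or the gripper's body presses on something with over 40 N, if the wrist force passes 120 N, or if a joint passes its speed limit or range.

ROBOT

A 6-joint arm with a two-finger parallel gripper is mounted at the origin on the work surface. World frame = base frame: x ahead of the robot, y to its left, z up, the work surface at z = 0. Lengths are in m, angles in rad, forces in N, time in s.
With the tool pointing down it reaches from about 0.35 to 0.8 m from the base axis. Payload 7.3 kg.
Tool frame: the origin (TCP) lies on the centre line of the jaws, within the pads' length; the fingertips stand 17 mm ahead of it and the grasp point (between the pads) lies 2 mm behind it (arm.nose_length is the distance from the TCP to the fingertips, in m); y points along the fingers, x is the direction in which the jaws open and shut, and the axes are right-handed (so a half turn about y gives the same grasp; the last joint's range is limited). The gripper opens to 85 mm and grips with 20 to 120 N. Pads are 22 mm wide; open, the fingers measure 114 mm over their backs; the gripper's body (76 mm by 85 mm) begins 54 mm behind the grasp point. The pads swing forward as they close: fully open they stand 13 mm farther back than shut.
Start: joints at [-1.468, 0.342, 1.524, -0, 1.275, -0.146], TCP at [0.129, -0.509, 0.215] pointing down, gripper open.
Joint ranges: [-2.53, 2.53], [-0.77, 2.02], [0.04, 2.7], [-1, 4.14], [0.28, 2.66], [-3.11, 3.11]. Speed limits (rad/s): [2.57, 2.57, 3.14, 3.14, 3.14, 3.14].

INTERFACE

Orientations are given as [roll, pitch, yaw] about the fixed x, y, z axes, in that order (R = Rz(yaw) Ry(pitch) Rx(roll)).
In Python, from bench import state, eyes, order, arm gives the robot as it stands. The module is installed in compiled form; this text tells all that it offers.
- The arm moves only by the tool jog_arm, never from a script. Its argument "targets" is a list that holds one entry, the list of rows, each a list of 6 numbers: the shift along the tool's x, y, z in mm, then the turn, a rotation vector about the tool's x, y, z in degrees. In form: [[[tx, ty, tz, rx, ry, rz], ...]]. A call has 1 to 20 rows; each row shifts and turns the pose as measured when the row begins, along the tool's axes as they then stand; what a row does not reach is not made up. A row lasts 1/10 s, in which the tool goes at most 50 mm and 8.59 degrees, less where a joint would pass 70% of its speed; a pose out of reach is approached as far as the arm can. A call is refused whole if a number of a shift passes 50 or a number of a turn 8.59, either way. A call with a gripper value outside its range is refused whole. "hand" is the finger opening in mm, from 0 to 85.4, set as the call begins (left out, the last holds). The fingers move at their own pace and stop on an object; "squeeze" is the grip in N (left out, the last holds). Time passes only in rows, so rows that do not move let the fingers close. It gives the time, the measured TCP pose, the force and the opening at its end, in the units of the state.
- state(): the state, without advancing time (a new reading comes with each control period).
- eyes.capture(name): name is "scene" or "side" or "wrist"; returns (picture, depth): 420x560x3 uint8, red, green, blue; 420x560 float32, m along the optical axis (not along the pixel's ray), 0 where there is no reading.
- eyes.get_calibration(name): a dict with "K" (3x3 intrinsics, pixels), "k1" (the pictures are not rectified: a ray, as slopes to the right and down, at radius r is drawn at 1 + k1 r^2 times it, then the intrinsics apply), "rvec" (rotation vector, rad) and "tvec" (3), from world to camera coordinates, as OpenCV has them. Camera axes: x right, y down, z forward; pixel columns grow to the right and rows downward; lengths in m; the calibration is good to about 2 mm. A picture is of the moment at which its call begins: read the wrist's pose just before it. get_calibration takes no time and is no camera call; for the wrist camera it gives the pose at the moment of the call.
- order.hand_in(): hands the job in, once; it reports no verdict.
The state is a dict: "t": time; "joint_pos": joint angles; "qvel": joint speeds; "effort": joint torques, N m; "ee_pos": TCP position; "eef_rot": TCP orientation; "contact_force": force on the tool from outside, world axes, zero at the start; "wrist_torque": the same for the moment, N m; "width": opening from 0.0 (shut) to 1.0 (fully open).
Only numpy, scipy, OpenCV 4.12 (cv2) and the standard library are available. Lean on these libraries where they do the work, as an engineer would, in place of code of your own. Each camera call takes 0.05 s, during which the arm holds its last target. There are 200 camera calls.

## Working session

There is one attempt and no reset: what is moved stays moved. The work goes in short steps, Python scripts to look and compute and a tool call to move; the robot and the scene stay as the last step left them, time stands still between calls to the robot, and variables do not carry over. Pictures are saved under pics/ and viewed, about 12 in all and at most 16, crops included, and the job is handed in when it is done.

Besides the shell and the picture viewer there is one more tool, called after "Request:" as name(argument=value, ...), one argument or row to a line, values as JSON. jog_arm: Moves the arm, as the interface text tells. Its arguments: {"type":"object","properties":{"targets":{"type":"array"},"hand":{"type":"number"},"squeeze":{"type":"number"}},"required":["targets"]}

```bash
mkdir -p pics
cat > h.py <<'E'
import numpy as np, cv2
from bench import state, eyes, order, arm
from scipy.spatial.transform import Rotation as R
def cap(n,f=None):
    c=eyes.get_calibration(n); p,d=eyes.capture(n)
    if f: cv2.imwrite('pics/'+f,p[:,:,::-1])
    return p,d,c
def world(d,c):
    "world xyz for every pixel"
    K=np.array(c['K'],float); h,w=d.shape
    u,v=np.meshgrid(np.arange(w),np.arange(h))
    k=float(np.ravel(c['k1'])[0])
    pts=np.stack([u,v],-1).reshape(-1,1,2).astype(float)
    n=cv2.undistortPoints(pts,K,np.array([k,0,0,0.]))[:,0]
    P=np.c_[n,np.ones(len(n))]*d.reshape(-1,1)
    Rm=cv2.Rodrigues(np.array(c['rvec'],float))[0]
    W=(P-np.ravel(c['tvec']))@Rm
    W[d.ravel()==0]=np.nan
    return W.reshape(h,w,3)
def proj(X,c):
    k=float(np.ravel(c['k1'])[0])
    return cv2.projectPoints(np.array(X,float).reshape(-1,1,3),np.array(c['rvec'],float),np.array(c['tvec'],float),np.array(c['K'],float),np.array([k,0,0,0.]))[0][:,0]
E
python3 - <<'E'
from h import *
s=state();print({k:np.round(v,3) for k,v in s.items()})
for n in('scene','side','wrist'):
    p,d,c=cap(n,n+'0.png'); np.savez(n+'0.npz',p=p,d=d,**{k:c[k] for k in c})
    W=world(d,c); print(n,np.nanmin(W,(0,1)),np.nanmax(W,(0,1)),(d==0).mean(), -cv2.Rodrigues(np.array(c['rvec'],float))[0].T@np.ravel(c['tvec']))
a=cv2.imread('pics/scene0.png');b=cv2.imread('pics/side0.png')
E
```

```text
{'t': np.float64(0.0), 'joint_pos': array([-1.468,  0.343,  1.525,  0.   ,  1.275, -0.146]), 'qvel': array([ 0.   ,  0.002, -0.002, -0.   , -0.001,  0.   ]), 'effort': array([ 3.0000e-03, -4.3368e+01, -2.4601e+01, -0.0000e+00,  8.0000e-03,
       -0.0000e+00]), 'ee_pos': array([ 0.129, -0.508,  0.214]), 'eef_rot': array([-1.571,  0.002, -1.322]), 'contact_force': array([ 0.76 , -0.766, -0.676]), 'wrist_torque': array([-0.006, -0.009,  0.004]), 'width': np.float64(1.0)}
scene [-1.58509036 -0.88194664 -0.77821471] [1.53183056 2.40112337 0.69966762] 0.010667517006802721 [ 1.1140496  -1.12735808  0.979236  ]
side [-0.39663991 -2.32856563 -0.76215991] [1.73250322 0.86447078 0.71911538] 0.003937074829931973 [-0.31376768  0.91306874  0.90863663]
wrist [-0.23245972 -0.86299495 -0.00280182] [ 0.3387921  -0.22843474  0.32776521] 0.003915816326530612 [ 0.19356661 -0.49255454  0.37376042]
```

View images.

View pics/scene0.png

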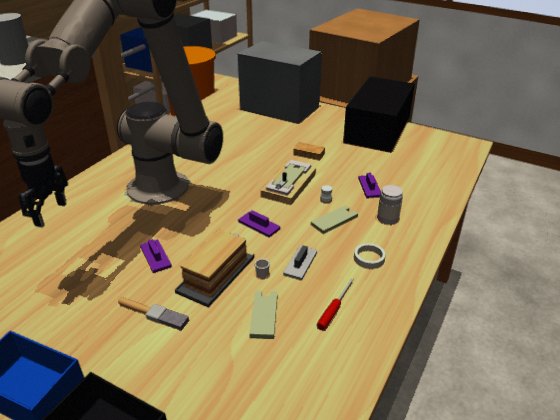

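View pics/side0.png

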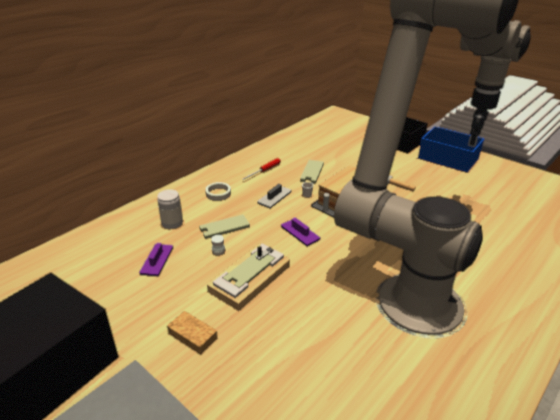

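Run:
```python
from h import *
z=np.load('scene0.npz');W=world(z['d'],z)
for n,(u,v) in dict(blank1=(264,318),blank2=(335,218),weight=(300,262),frame=(290,180),thumb=(284,177),pile=(215,255),post=(245,243),cup=(262,268),jar=(327,194),tape=(369,247),purp1=(259,222),purp2=(155,255),purp3=(370,184),sander=(309,151),driver=(330,312),brush=(155,312),resin=(390,192)).items(): print(n,W[v,u].round(3))
# top-down ortho, 2mm/px, x -0.1..0.9 up, y
out=np.zeros((500,600,3),np.uint8);zz=np.full((500,600),-1.)
for f in('side','scene'):
    q=np.load(f+'0.npz');w=world(q['d'],q).reshape(-1,3);p=q['p'].reshape(-1,3)
    ok=(w[:,2]>-.02)&(w[:,2]<.15)
    i=((0.9-w[:,0])/.002);j=((0.6-w[:,1])/.002)
    ok&=(i>=0)&(i<499)&(j>=0)&(j<599)
    o=np.where(ok)[0];o=o[np.argsort(w[o,2])]
    out[i[o].astype(int),j[o].astype(int)]=p[o][:,::-1]
out=cv2.dilate(out,np.ones((2,2)));cv2.imwrite('pics/top.png',out)
```

```text
blank1 [ 0.648 -0.365  0.015]
blank2 [0.63  0.111 0.014]
weight [ 0.635 -0.143  0.025]
frame [0.417 0.207 0.039]
thumb [0.411 0.175 0.066]
pile [ 0.451 -0.287  0.082]
post [ 0.481 -0.185  0.063]
cup [ 0.562 -0.229  0.038]
jar [0.565 0.19  0.039]
tape [0.776 0.032 0.01 ]
purp1 [ 0.435 -0.032  0.021]
purp2 [ 0.267 -0.324  0.034]
purp3 [0.663 0.332 0.029]
sander [0.371 0.45  0.023]
driver [ 0.788 -0.276  0.025]
brush [ 0.397 -0.484  0.017]
resin [0.771 0.199 0.107]
```

View pics/top.png

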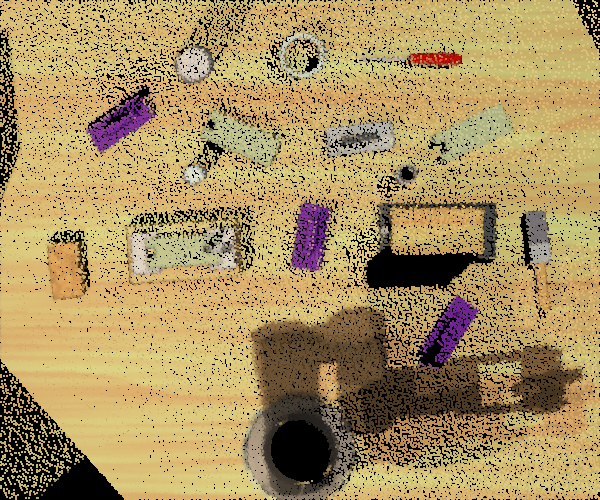

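```bash
cat >> h.py <<'E'
def Rt(yaw): return R.from_euler('xyz',[-90,0,yaw],degrees=True)
def yaw(s=None): s=s or state(); return np.degrees(s['eef_rot'][2])
def plan(*wps,step=45,turn=8,show=True):
    "rows from the present pose through (x,y,z,yaw_deg) waypoints; None keeps"
    s=state();p=np.array(s['ee_pos']);r=R.from_euler('xyz',s['eef_rot']);y0=yaw(s);rows=[]
    for w in wps:
        q=np.array([p[i] if w[i] is None else w[i] for i in range(3)]);y1=y0 if w[3] is None else w[3]
        dy=(y1-y0+180)%360-180;y1=y0+dy
        n=max(1,int(np.ceil(max(np.linalg.norm(q-p)*1000/step,abs(dy)/turn))))
        for k in range(1,n+1):
            t=p+(q-p)/(n-k+1);rt=Rt(y0+dy*k/n)
            rows.append(np.r_[r.inv().apply(t-p)*1000,(r.inv()*rt).as_rotvec(degrees=True)].round(1).tolist())
            p,r=t,rt
        y0=y1
    if show:
        print(len(rows),'rows');print(str(rows).replace('-0.0','0').replace('.0,',',').replace('.0]',']').replace(' ',''))
    return rows
E
python3 - <<'E'
from h import *
plan((.3,-.43,.24,-60),(.48,-.2,.24,-20),(.46,.1,.24,0))
E
```

```text
19 rows
[[-6.8,-5.1,37,0,-3.1,-0.1],[-4.8,-5.1,37.3,0,-3.1,0],[-2.7,-5.1,37.5,0,-3.1,0],[-0.7,-5.1,37.6,0,-3.1,0],[1.4,-5.1,37.6,0,-3.1,0],[-15.6,0,38.7,0,-5.7,0],[-11.7,0,40.1,0,-5.7,0],[-7.6,0,41,0,-5.7,0],[-3.5,0,41.6,0,-5.7,0],[0.7,0,41.7,0,-5.7,0],[4.8,0,41.4,0,-5.7,0],[8.9,0,40.8,0,-5.7,0],[-17.3,0,39.3,0,-2.9,0],[-15.4,0,40.1,0,-2.9,0],[-13.3,0,40.8,0,-2.9,0],[-11.3,0,41.4,0,-2.9,0],[-9.2,0,42,0,-2.9,0],[-7.1,0,42.4,0,-2.9,0],[-5,0,42.7,0,-2.9,0]]
```

Request:
jog_arm(
  targets=[
    [[-7,-5,37,0,-3,0],[-5,-5,37,0,-3,0],[-3,-5,37,0,-3,0],[-1,-5,38,0,-3,0],[1,-5,38,0,-3,0],[-16,0,39,0,-6,0],[-12,0,40,0,-6,0],[-8,0,41,0,-6,0],[-4,0,42,0,-6,0],[1,0,42,0,-6,0],[5,0,41,0,-6,0],[0,0,0,0,0,0]],
  ],
)

```text
t: 1.35
ee_pos: [0.4612, -0.2173, 0.2371]
eef_rot: [-1.565, 0.005, -0.4]
contact_force: [-0.1, 1.0, -0.2]
width: 1.001
```

Run:
```python
from h import *
s=state();print(s['t'],s['ee_pos'],yaw(s),s['eef_rot'])
p,d,c=cap('wrist','w1.png');np.savez('w1.npz',p=p,d=d,**c)
plan((.46,.1,.24,0))
```

```text
1.35 [ 0.46122858 -0.21725883  0.23705506] -22.917656908427197 [-1.56533216  0.00518082 -0.39998857]
8 rows
[[-15.7,-0.1,36.7,-0.3,-2.9,-0.3],[-13.8,-0.4,37.4,0,-2.9,0],[-11.9,-0.4,38,0,-2.9,0],[-10,-0.4,38.6,0,-2.9,0],[-8,-0.4,39.1,0,-2.9,0],[-6,-0.4,39.4,0,-2.9,0],[-4,-0.4,39.7,0,-2.9,0],[-2,-0.4,39.8,0,-2.9,0]]
```

View pics/w1.png

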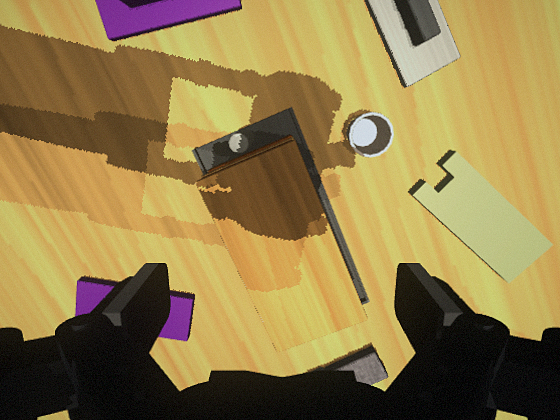

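Request:
jog_arm(
  targets=[
    [[-16,0,37,-0.3,-3,-0.3],[-14,0,37,0,-3,0],[-12,0,38,0,-3,0],[-10,0,39,0,-3,0],[-8,0,39,0,-3,0],[-6,0,39,0,-3,0],[-4,0,40,0,-3,0],[0,0,0,0,0,0]],
  ],
)

```text
t: 2.2
ee_pos: [0.456, 0.0608, 0.2347]
eef_rot: [-1.574, 0.003, -0.043]
contact_force: [-0.3, -0.1, -0.4]
width: 1.0
```

Run:
```python
from h import *
s=state();print(s['t'],s['ee_pos'],yaw(s),s['eef_rot'])
p,d,c=cap('wrist','w2.png');np.savez('w2.npz',p=p,d=d,**c)
```

```text
2.2 [0.45598534 0.0608293  0.23466975] -2.489477951326109 [-1.57437005  0.00342668 -0.04344959]
```

View pics/w2.png

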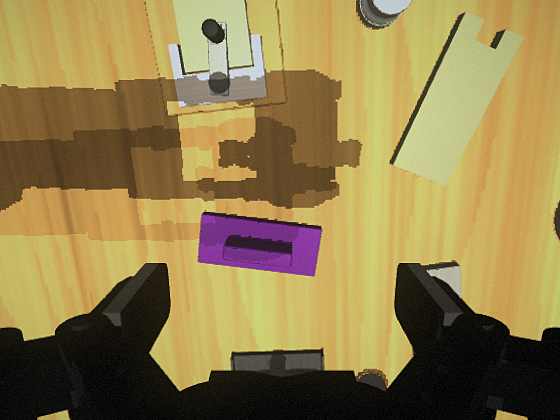

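Request:
jog_arm(
  targets=[
    [[-5,0,45,0,0,0],[-5,0,45,0,0,0],[0,0,10,0,0,0],[0,0,0,0,0,0]],
  ],
)

```text
t: 2.65
ee_pos: [0.4532, 0.154, 0.2336]
eef_rot: [-1.579, 0.003, -0.06]
contact_force: [0.6, -0.6, 0.1]
width: 1.001
```

Run:
```python
from h import *
s=state();print(s['t'],s['ee_pos'],yaw(s),s['eef_rot'])
p,d,c=cap('wrist','w3.png');np.savez('w3.npz',p=p,d=d,**c)
W=world(d,c)
print('bench z',np.nanmedian(W[150:250,300:420,2]))
z=np.load('w1.npz');w=world(z['d'],z);print('w1 heights: pile',w[200,280],w[280,320],'blank1',w[230,480],'weight',w[65,430],'bench',w[300,230])
print('w2 blank',(lambda q:world(q['d'],q)[110,450])(np.load('w2.npz')))
```

```text
2.65 [0.45320005 0.15396786 0.23355065] -3.463569901327777 [-1.57925391  0.00296836 -0.0604507 ]
bench z 0.0004992596233663848
w1 heights: pile [ 0.45438896 -0.22748768  0.08410403] [ 0.4586999  -0.31002483  0.08481965] blank1 [ 0.62900636 -0.35460665  0.01623595] weight [ 0.63091205 -0.17689209  0.0116879 ] bench [ 3.44543157e-01 -3.34275069e-01  2.99246091e-04]
w2 blank [0.6203489  0.11341573 0.01581615]
```

View pics/w3.png

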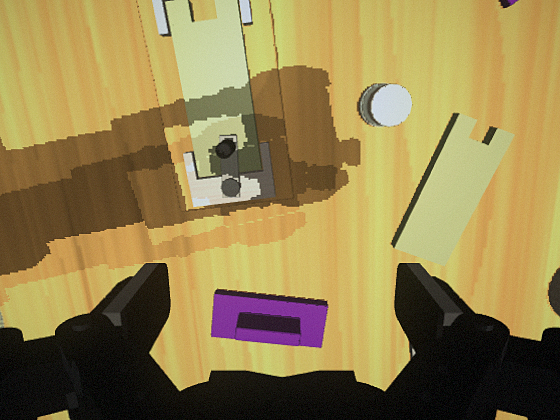

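```bash
cat >> h.py <<'E'
def seg(W,p,seed,zlo,zhi,col=None,tol=0):
    u,v=seed
    m=(W[...,2]>zlo)&(W[...,2]<zhi)
    if col is not None: m&=col(p.astype(int))
    m=cv2.morphologyEx(m.astype(np.uint8),cv2.MORPH_OPEN,np.ones((3,3)))
    n,l=cv2.connectedComponents(m)
    m=l==l[v,u] if l[v,u] else m*0>0
    X=W[m]
    if len(X)==0: return None,X
    (cx,cy),(a,b),th=cv2.minAreaRect((X[:,:2]*1000).astype(np.float32))
    if a<b: a,b,th=b,a,th+90
    return dict(c=(round(cx,1),round(cy,1)),size=(round(a,1),round(b,1)),th=round((th+90)%180-90,2),z=round(float(np.median(X[:,2])*1000),2),mean=(X[:,:2].mean(0)*1000).round(1)),X
E
python3 - <<'E'
from h import *
L=lambda f:(lambda q:(world(q['d'],q),q['p'],q))(np.load(f))
W,p,_=L('w1.npz')
print('pile',seg(W,p,(280,200),.078,.090)[0])
print('blank1',seg(W,p,(480,230),.007,.020)[0])
print('post',seg(W,p,(238,143),.062,.078)[0])
print('tray',seg(W,p,(300,125),.002,.02)[0])
W,p,_=L('w3.npz')
print('blank2 w3',seg(W,p,(450,190),.007,.020)[0])
print('cover',seg(W,p,(215,70),.0385,.0435,lambda p:(p[...,1]-p[...,2]>12))[0])
print(p[70,215],p[10,160],p[190,195],p[20,265],W[190,195],W[70,215],W[190,195],W[20,265])
print('thumb',seg(W,p,(225,147),.072,.085)[0]); print('pivot',seg(W,p,(231,187),.046,.07)[0],W[187,231])
W,p,_=L('w2.npz')
print('blank2 w2',seg(W,p,(450,110),.007,.020)[0])
print('cover',seg(W,p,(190,40),.0385,.0435,lambda p:(p[...,1]-p[...,2]>12))[0]); print('thumb',seg(W,p,(212,29),.072,.085)[0]); print('base',W[105,190])
E
```

```text
pile {'c': (439.0, -275.0), 'size': (180.2, 93.0), 'th': 89.89, 'z': 84.24, 'mean': array([ 439.8, -269. ])}
blank1 {'c': (635.3, -345.5), 'size': (152.1, 60.8), 'th': -63.98, 'z': 16.24, 'mean': array([ 634.9, -344. ])}
post {'c': (439.4, -169.7), 'size': (17.3, 16.2), 'th': -23.75, 'z': 70.44, 'mean': array([ 439.7, -169.8])}
tray None
blank2 w3 {'c': (624.9, 119.0), 'size': (150.7, 62.0), 'th': 66.38, 'z': 14.18, 'mean': array([624.2, 121. ])}
cover {'c': (397.6, 247.8), 'size': (121.5, 60.1), 'th': -86.51, 'z': 42.44, 'mean': array([397.7, 249.3])}
[203 215 172] [193 206 207] [209 202 188] [201 199 107] [0.36912195 0.14480069 0.04352731] [0.3999439  0.25067491 0.04342312] [0.36912195 0.14480069 0.04352731] [0.44601679 0.29004325 0.02999726]
thumb {'c': (405.6, 185.0), 'size': (13.3, 12.9), 'th': 44.45, 'z': 79.67, 'mean': array([405.9, 185.3])}
pivot {'c': (404.6, 166.0), 'size': (57.7, 16.8), 'th': 87.73, 'z': 50.43, 'mean': array([405.3, 163.5])} [0.40520198 0.14783674 0.05350091]
blank2 w2 {'c': (625.0, 119.0), 'size': (150.9, 61.9), 'th': 66.29, 'z': 14.18, 'mean': array([624.4, 120.6])}
cover None
thumb {'c': (406.0, 184.7), 'size': (13.3, 13.0), 'th': 20.8, 'z': 79.69, 'mean': array([406.3, 184.3])}
base [0.37484085 0.12919    0.04051634]
```

Run:
```python
from h import *
plan((.406,.185,.13,-1.4),(.406,.185,.074,-1.4))
```

```text
5 rows
[[-16.2,34.5,9.9,0.5,-0.7,-0.2],[-16.2,34.5,9.8,0,-0.7,0],[-16.1,34.5,10,0,-0.7,0],[0,28,0,0,0,0],[0,28,0,0,0,0]]
```

Request:
jog_arm(
  targets=[
    [[-16,34,10,0.5,-0.7,-0.2],[-16,34,10,0,-0.7,0],[-16,34,10,0,-0.7,0],[0,0,0,0,0,0]],
  ],
)

```text
t: 3.1
ee_pos: [0.409, 0.178, 0.1294]
eef_rot: [-1.573, -0.005, -0.034]
contact_force: [1.1, -0.5, -0.2]
width: 1.002
```

Run:
```python
from h import *
print(state()['ee_pos'],yaw())
plan((.4058,.185,.074,-1.4),step=25)
```

```text
[0.40897092 0.17795045 0.12941037] -1.9715713126092977
3 rows
[[-1.2,18.5,2.3,0.1,-0.2,0.3],[-1.1,18.5,2.3,0,-0.2,0],[-1.1,18.5,2.3,0,-0.2,0]]
```

Request:
jog_arm(
  targets=[
    [[-1,19,2,0,0,0.3],[-1,19,2,0,0,0],[-1,18,3,0,0,0],[0,0,0,0,0,0]],
  ],
)

```text
t: 3.5
ee_pos: [0.4135, 0.179, 0.0762]
eef_rot: [-1.573, -0.008, -0.043]
contact_force: [-0.4, 0.6, -0.1]
width: 0.999
```

Request:
jog_arm(
  targets=[
    [[0,0,0,0,0,0],[0,0,0,0,0,0],[0,0,0,0,0,0],[0,0,0,0,0,0],[0,0,0,0,0,0],[0,0,0,0,0,0],[0,0,0,0,0,0],[0,0,0,0,0,0]],
  ],
  hand=10,
  squeeze=20,
)

```text
t: 4.3
ee_pos: [0.4187, 0.1771, 0.0817]
eef_rot: [-1.571, -0.017, -0.046]
contact_force: [-0.4, 0.9, 0.4]
width: 0.116
```

Run:
```python
from h import *
s=state();print(s['ee_pos'],yaw(s),s['joint_pos'],s['qvel'])
p,d,c=cap('wrist','w4.png');s=state();print(s['ee_pos'],s['width'])
W=world(d,c)
m=(W[...,2]>.075)&(W[...,2]<.083)&(p.max(-1)<90)
n,l,st,ce=cv2.connectedComponentsWithStats(m.astype(np.uint8))
for i in range(1,n):
    if st[i,4]>60: print(st[i],W[l==i].mean(0))
```

```text
[0.418667   0.17710533 0.08172503] -2.6369441489503793 [ 0.23494624  0.37453042  1.90562254 -0.0065764   0.84488883  0.28529557] [ 0.0004771  -0.00081292 -0.00032987  0.00049084  0.00075495 -0.00084285]
[0.41864437 0.17708493 0.08168845] 0.11922507511925542
[237 221  31  30 702] [0.40588024 0.18607955 0.0795077 ]
```

View pics/w4.png

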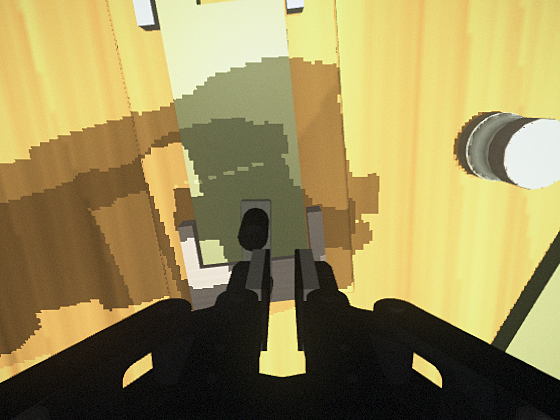

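Run:
```python
from h import *
p,d,c=cap('wrist');W=world(d,c)
for v,u in((255,262),(255,300),(265,262),(280,260),(300,250),(228,252)): print(v,u,W[v,u].round(4))
print(state()['t'])
```

```text
255 262 [0.4115 0.188  0.1079]
255 300 [0.4259 0.1876 0.1087]
265 262 [0.4119 0.1883 0.1176]
280 260 [0.4116 0.1884 0.1297]
300 250 [0.4094 0.1894 0.1442]
228 252 [0.4061 0.1898 0.0797]
4.4
```

Request:
jog_arm(
  targets=[
    [[0,0,0,0,0,0],[0,0,0,0,0,0],[0,0,0,0,0,0],[0,0,0,0,0,0]],
  ],
)

```text
t: 4.8
ee_pos: [0.4185, 0.1771, 0.0815]
eef_rot: [-1.571, -0.017, -0.046]
contact_force: [-0.4, 0.6, 0.6]
width: 0.12
```

Run:
```python
from h import *
print(arm.nose_length)
p,d,c=cap('scene');q,d2,c2=cap('side')
f=lambda p,c:(lambda u,v:cv2.resize(p[max(0,v-45):v+45,max(0,u-45):u+45],(400,400),interpolation=cv2.INTER_CUBIC))(*proj([.41,.18,.07],c)[0].astype(int))
cv2.imwrite('pics/c5.png',np.hstack([f(p,c),f(q,c2)])[:,:,::-1])
```

```text
0.017
```

View pics/c5.png

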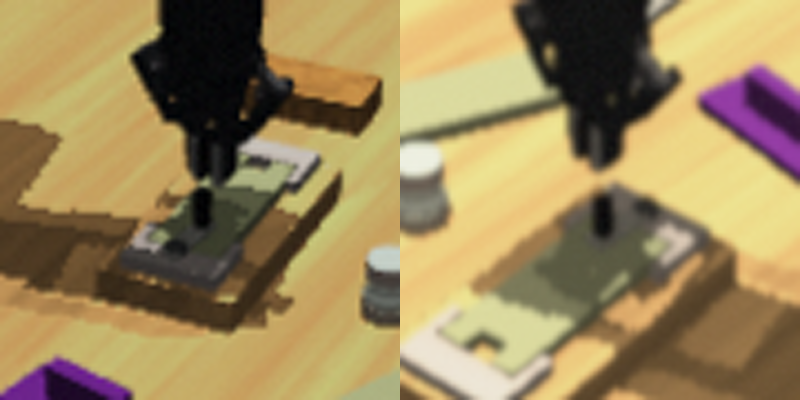

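Run:
```python
from h import *
for n in('scene','side'):
    p,d,c=cap(n);W=world(d,c)
    m=(abs(W[...,0]-.415)<.05)&(abs(W[...,1]-.18)<.04)&(W[...,2]>.05)&(W[...,2]<.2)&(p.max(-1)<90)
    nn,l=cv2.connectedComponents(m.astype(np.uint8))
    for i in range(1,nn):
        X=W[l==i]
        if len(X)>15: 
            print(n,len(X),'min',X.min(0).round(3),'max',X.max(0).round(3)); o=X[np.argsort(X[:,2])[:6]];print(o.round(3).tolist())
    u=proj(state()['ee_pos'],c)[0];print('tcp px',u)
    h,v=np.histogram(W[m][:,2],bins=np.arange(.05,.2,.01));print(h)
s=state();print(s['ee_pos'],s['joint_pos'],s['t'])
```

```text
scene 488 min [0.365 0.151 0.093] max [0.465 0.192 0.2  ]
[[0.428, 0.178, 0.093], [0.427, 0.173, 0.095], [0.413, 0.17, 0.097], [0.413, 0.177, 0.097], [0.411, 0.167, 0.098], [0.426, 0.166, 0.099]]
scene 33 min [0.399 0.172 0.05 ] max [0.416 0.19  0.079]
[[0.402, 0.177, 0.05], [0.408, 0.181, 0.05], [0.407, 0.175, 0.053], [0.416, 0.18, 0.053], [0.405, 0.178, 0.055], [0.409, 0.186, 0.056]]
tcp px [286.37896755 173.39894082]
[16  7 14  0  7 25 27 28 30 57 63 67 47 69 69]
side 475 min [0.365 0.162 0.101] max [0.465 0.199 0.2  ]
[[0.411, 0.181, 0.101], [0.427, 0.18, 0.103], [0.41, 0.185, 0.107], [0.408, 0.183, 0.107], [0.424, 0.187, 0.107], [0.405, 0.182, 0.108]]
side 91 min [0.395 0.146 0.05 ] max [0.413 0.196 0.083]
[[0.409, 0.155, 0.05], [0.409, 0.196, 0.05], [0.4, 0.177, 0.05], [0.398, 0.163, 0.05], [0.412, 0.164, 0.05], [0.398, 0.146, 0.051]]
tcp px [258.10269353 243.60667095]
[53 15 14  9  0 10 30 28 27 44 62 62 78 62 72]
[0.41849117 0.17712528 0.08148807] [ 0.23509551  0.37496163  1.90578906 -0.00660318  0.84486555  0.2852824 ] 5.0
```

Run:
```python
from h import *
for f in('wrist0','w1','w2','w3'):
    c=np.load(f+'.npz');print(f,-cv2.Rodrigues(c['rvec'])[0].T@c['tvec'].ravel())
p,d,c=cap('wrist');print('now',-cv2.Rodrigues(np.array(c['rvec']))[0].T@np.ravel(c['tvec']),state()['ee_pos'])
W=world(d,c);print(W[100,400],W[300,40],W[60,350],W[150,520])
# same fixed points by scene cam
p,d,c=cap('scene');V=world(d,c)
for P in([.406,.186,.079],[.48,.2,0.]): u=proj(P,c)[0].round().astype(int);print(P,V[u[1],u[0]])
z=np.load('scene0.npz');V=world(z['d'],z);m=(abs(V[...,0]-.129)<.07)&(abs(V[...,1]+.508)<.07)&(V[...,2]>.1);X=V[m];print('start tip by scene',X[np.argsort(X[:,2])[:8]].round(3).tolist())
```

```text
wrist0 [ 0.19356661 -0.49255454  0.37376042]
w1 [ 0.4878133  -0.15788365  0.39676145]
w2 [0.45995123 0.12700364 0.39378919]
w3 [0.4582729  0.2208354  0.39234764]
now [0.41941595 0.24290418 0.24079895] [0.41849654 0.17711047 0.08149619]
[4.96012152e-01 2.42041289e-01 2.71612338e-04] [0.2494879  0.11927657 0.00129562] [0.46487624 0.26647279 0.00127515] [0.54235543 0.21457061 0.04899091]
[0.406, 0.186, 0.079] [0.40473413 0.18582581 0.07831058]
[0.48, 0.2, 0.0] [ 0.47502904  0.20898187 -0.00564815]
start tip by scene [[0.109, -0.466, 0.24], [0.136, -0.555, 0.242], [0.115, -0.468, 0.243], [0.123, -0.464, 0.243], [0.119, -0.467, 0.244], [0.126, -0.464, 0.244], [0.11, -0.469, 0.245], [0.113, -0.468, 0.246]]
```

Run:
```python
from h import *
plan((.406,.186,.0815,-1.4)); plan((.406,.186,.0815,-1.4),(.406,.186,.045,-1.4),step=20)
```

```text
1 rows
[[-12.9,-0.2,8.3,0,-1.2,1]]
3 rows
[[-12.9,-0.2,8.3,0,-1.2,1],[0,18.3,0,0,0,0],[0,18.3,0,0,0,0]]
```

Request:
jog_arm(
  targets=[
    [[-7,0,4,0,0,1],[-6,0,5,0,0,0],[0,0,0,0,0,0],[0,0,0,0,0,0]],
  ],
  hand=60,
)

```text
t: 5.5
ee_pos: [0.4045, 0.1877, 0.0814]
eef_rot: [-1.571, 0.003, -0.046]
contact_force: [0.1, 1.1, 0.2]
width: 0.702
```

Run:
```python
from h import *
plan((.406,.186,.046,-1.4),step=20)
```

```text
2 rows
[[0.8,17.7,-0.8,0,-0.6,-0.2],[0.8,17.7,-0.8,0,-0.6,0]]
```

Request:
jog_arm(
  targets=[
    [[1,12,0,0,0,0],[0,12,-1,0,0,0],[0,12,0,0,0,0],[0,0,0,0,0,0]],
  ],
)

```text
t: 5.9
ee_pos: [0.4061, 0.1871, 0.0449]
eef_rot: [-1.57, 0.0, -0.045]
contact_force: [-0.4, -0.5, -0.8]
width: 0.7
```

Request:
jog_arm(
  targets=[
    [[0,0,0,0,0,0],[0,0,0,0,0,0],[0,0,0,0,0,0],[0,0,0,0,0,0],[0,0,0,0,0,0],[0,0,0,0,0,0],[0,0,0,0,0,0]],
  ],
  hand=5,
)

```text
t: 6.6
ee_pos: [0.4066, 0.1874, 0.0462]
eef_rot: [-1.57, -0.001, -0.045]
contact_force: [-0.2, 0.4, -2.8]
width: 0.153
```

Request:
jog_arm(
  targets=[
    [[5.3,0,-0.4,0,8,0],[5.3,0,-0.4,0,8,0],[5.3,0,-0.4,0,8,0],[5.3,0,-0.4,0,8,0],[0,0,0,0,0,0]],
  ],
)

```text
t: 7.1
ee_pos: [0.4276, 0.1797, 0.0462]
eef_rot: [-1.57, -0.002, -0.621]
contact_force: [1.2, -1.5, -2.5]
width: 0.149
```

Run:
```python
from h import *
s=state();d=s['ee_pos'][:2]-[.4049,.1475];print(yaw(s),np.degrees(np.arctan2(d[1],d[0])),np.hypot(*d),s['width'])
```

```text
-35.59286197035418 54.74764586187381 0.03940151969454885 0.1489814002549129
```

Request:
jog_arm(
  targets=[
    [[5,0,-0.6,0,7.6,0],[5,0,-0.6,0,7.6,0],[5,0,-0.6,0,7.6,0],[5,0,-0.6,0,7.6,0],[5,0,-0.6,0,7.6,0],[5,0,-0.6,0,7.6,0],[5,0,-0.6,0,7.6,0],[0,0,0,0,0,0]],
  ],
)

```text
t: 7.9
ee_pos: [0.4443, 0.1478, 0.0463]
eef_rot: [-1.563, -0.002, -1.55]
contact_force: [1.2, -3.2, -3.5]
width: 0.154
```

Run:
```python
from h import *
s=state();d=s['ee_pos'][:2]-[.4049,.1475];print(yaw(s),np.degrees(np.arctan2(d[1],d[0])),np.hypot(*d),s['width'])
```

```text
-88.80606057098647 0.40718366067648026 0.039408904452445555 0.15443353490853162
```

Request:
jog_arm(
  targets=[
    [[0,0,0,0,0,0],[0,0,0,0,0,0],[0,-20,0,0,0,0],[0,-40,0,0,0,0],[0,-45,0,0,0,0],[0,-45,0,0,0,0]],
  ],
  hand=35,
)

```text
t: 8.5
ee_pos: [0.4383, 0.1495, 0.1963]
eef_rot: [-1.577, -0.002, -1.527]
contact_force: [0.9, -0.8, -0.2]
width: 0.414
```

Run:
```python
from h import *
print(state()['ee_pos']);plan((.4,.15,.21,3.5))
```

```text
[0.43834497 0.14950212 0.19626697]
12 rows
[[-0.2,-1.1,-3.2,0.4,-7.6,0.1],[-0.6,-1.1,-3.1,0,-7.6,0],[-1,-1.1,-3,0,-7.6,0],[-1.4,-1.1,-2.9,0,-7.6,0],[-1.8,-1.1,-2.7,0,-7.6,0],[-2.1,-1.1,-2.4,0,-7.6,0],[-2.4,-1.1,-2.1,0,-7.6,0],[-2.7,-1.1,-1.8,0,-7.6,0],[-2.9,-1.1,-1.4,0,-7.6,0],[-3,-1.1,-1,0,-7.6,0],[-3.1,-1.1,-0.6,0,-7.6,0],[-3.2,-1.1,-0.2,0,-7.6,0]]
```

Request:
jog_arm(
  targets=[
    [[0,-1,-3,0.4,-7.8,0],[-1,-1,-3,0,-7.8,0],[-1,-1,-3,0,-7.8,0],[-1,-1,-3,0,-7.8,0],[-2,-1,-3,0,-7.8,0],[-2,-1,-2,0,-7.8,0],[-2,-1,-2,0,-7.8,0],[-3,-1,-2,0,-7.8,0],[-3,-1,-1,0,-7.8,0],[-3,-1,-1,0,-7.8,0],[-3,-1,-1,0,-7.8,0],[-3,-1,0,0,-7.8,0],[0,0,0,0,0,0]],
  ],
  hand=85,
)

```text
t: 9.8
ee_pos: [0.3995, 0.1543, 0.2193]
eef_rot: [-1.567, -0.021, 0.221]
contact_force: [0.3, 0.3, -0.1]
width: 0.994
```

Run:
```python
from h import *
s=state();print(s['ee_pos'],yaw(s))
p,d,c=cap('wrist','w6.png');np.savez('w6.npz',p=p,d=d,**c)
W=world(d,c)
u=proj([.4,.23,.042],c)[0].astype(int);print(u,p[u[1],u[0]],W[u[1],u[0]])
print(seg(W,p,tuple(u),.0385,.0455,lambda p:(p[...,1]-p[...,2]>12)&(p[...,1]-p[...,2]<90))[0])
u=proj([.443,.1475,.0795],c)[0].astype(int);print(u,seg(W,p,tuple(u),.072,.085)[0])
```

```text
[0.39948927 0.15427685 0.21928569] 12.675927965705897
[297  95] [127 131  93] [0.39938583 0.23048133 0.04313604]
{'c': (398.9, 233.7), 'size': (150.5, 61.1), 'th': -86.19, 'z': 42.44, 'mean': array([398.8, 233.7])}
[327 207] {'c': (441.1, 147.3), 'size': (13.5, 12.7), 'th': -76.11, 'z': 79.52, 'mean': array([440.7, 148.2])}
```

View pics/w6.png

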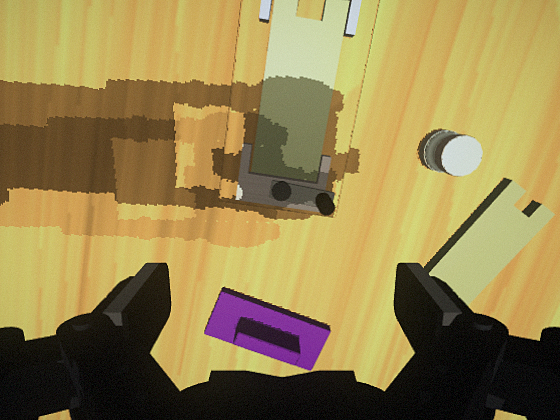

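Run:
```python
from h import *
plan((.3989,.2337,.12,3.8))
```

```text
3 rows
[[4.8,33.3,25.8,-0.2,2.9,1.2],[4.1,33.1,26.2,0,2.9,0],[2.8,33.1,26.3,0,2.9,0]]
```

Request:
jog_arm(
  targets=[
    [[5,33,26,-0.2,2.9,1.2],[4,33,26,0,2.9,0],[3,33,26,0,2.9,0],[0,0,0,0,0,0],[0,0,0,0,0,0]],
  ],
  hand=69,
)

```text
t: 10.35
ee_pos: [0.4021, 0.237, 0.119]
eef_rot: [-1.57, -0.006, 0.047]
contact_force: [0.3, -0.4, -0.1]
width: 0.809
```

Run:
```python
from h import *
print(state()['ee_pos'],yaw());plan((.3989,.2337,.04,3.8),step=20)
```

```text
[0.40213261 0.23701244 0.11898447] 2.677681400421754
4 rows
[[-1,19.7,-0.8,-0.1,-0.3,0.3],[-0.8,19.7,-0.8,0,-0.3,0],[-0.9,19.7,-0.8,0,-0.3,0],[-0.9,19.7,-0.8,0,-0.3,0]]
```

Request:
jog_arm(
  targets=[
    [[-1,20,-1,0,-0.3,0.3],[-1,20,-1,0,-0.3,0],[-1,20,-1,0,-0.3,0],[-1,20,-1,0,-0.3,0],[0,0,0,0,0,0],[0,0,0,0,0,0]],
  ],
)

```text
t: 10.95
ee_pos: [0.4049, 0.2317, 0.0444]
eef_rot: [-1.566, -0.014, 0.062]
contact_force: [0.0, 0.0, -0.3]
width: 0.808
```

Run:
```python
from h import *
print(state()['ee_pos'],yaw());plan((.3989,.2337,.022,3.8),step=5)
```

```text
[0.40492664 0.23167377 0.04439466] 3.561360103053671
5 rows
[[-1.2,4.5,0.5,-0.3,0,0.8],[-1.2,4.5,0.5,0,0,0],[-1.2,4.5,0.5,0,0,0],[-1.2,4.5,0.5,0,0,0],[-1.2,4.5,0.5,0,0,0]]
```

Request:
jog_arm(
  targets=[
    [[-3,0,1,-0.3,0,0.8],[-3,0,1,0,0,0],[0,0,0,0,0,0],[0,3,0,0,0,0],[0,3,0,0,0,0],[0,0,0,0,0,0]],
  ],
)

```text
t: 11.55
ee_pos: [0.4012, 0.2342, 0.0424]
eef_rot: [-1.569, -0.007, 0.061]
contact_force: [-0.3, -0.7, 0.2]
width: 0.808
```

Run:
```python
from h import *
print(state()['ee_pos'],yaw());plan((.3989,.2337,.022,3.8),step=4)
```

```text
[0.40117301 0.23422593 0.04239682] 3.5100296809480853
6 rows
[[-0.4,3.4,-0.1,-0.1,0,0.4],[-0.4,3.4,-0.1,0,0,0],[-0.4,3.4,-0.1,0,0,0],[-0.4,3.4,-0.1,0,0,0],[-0.4,3.4,-0.1,0,0,0],[-0.4,3.4,-0.1,0,0,0]]
```

Request:
jog_arm(
  targets=[
    [[-2,6,0,0,0,0.4],[-1,6,0,0,0,0],[-1,6,0,0,0,0],[0,6,0,0,0,0],[0,0,0,0,0,0]],
  ],
)

```text
t: 12.05
ee_pos: [0.3962, 0.2337, 0.0155]
eef_rot: [-1.57, 0.003, 0.061]
contact_force: [-0.1, 0.0, -0.1]
width: 0.807
```

Run:
```python
from h import *
s=state();print(s['ee_pos'],yaw(s))
p,d,c=cap('scene')
q,d2,c2=cap('side')
f=lambda p,c:(lambda u,v:cv2.resize(p[max(0,v-35):v+35,max(0,u-35):u+35],(400,400),interpolation=cv2.INTER_CUBIC))(*proj([.4,.234,.05],c)[0].astype(int))
cv2.imwrite('pics/c7.png',np.hstack([f(p,c),f(q,c2)])[:,:,::-1])
W=world(d2,c2)
m=(abs(W[...,0]-.4)<.06)&(abs(W[...,1]-.234)<.03)&(W[...,2]>.046)&(W[...,2]<.2)&(q.max(-1)<60)
X=W[m];print(X[np.argsort(X[:,2])[:8]].round(3).tolist())
```

```text
[0.39623445 0.23373245 0.01548783] 3.510498281971727
[[0.432, 0.233, 0.046], [0.433, 0.236, 0.047], [0.434, 0.243, 0.047], [0.432, 0.241, 0.048], [0.432, 0.232, 0.049], [0.356, 0.236, 0.049], [0.433, 0.236, 0.051], [0.431, 0.241, 0.051]]
```

Request:
jog_arm(
  targets=[
    [[3,0,0,0,0,0],[0,0,0,0,0,0]],
  ],
)

```text
t: 12.35
ee_pos: [0.4003, 0.2343, 0.0165]
eef_rot: [-1.569, 0.001, 0.061]
contact_force: [0.6, 0.6, -0.3]
width: 0.805
```

Request:
jog_arm(
  targets=[
    [[0,2,0,0,0,0],[0,0,0,0,0,0]],
  ],
)

```text
t: 12.55
ee_pos: [0.4008, 0.2344, 0.0147]
eef_rot: [-1.569, -0.0, 0.061]
contact_force: [-0.2, -0.1, 0.3]
width: 0.808
```

Request:
jog_arm(
  targets=[
    [[0,2,0,0,0,0],[0,2,0,0,0,0]],
  ],
)

```text
t: 12.75
ee_pos: [0.401, 0.2345, 0.0108]
eef_rot: [-1.569, -0.001, 0.061]
contact_force: [-0.5, 0.7, 0.5]
width: 0.81
```

Request:
jog_arm(
  targets=[
    [[-1,2,0,0,0,0],[-1,2,0,0,0,0]],
  ],
)

```text
t: 12.95
ee_pos: [0.3989, 0.2344, 0.0064]
eef_rot: [-1.569, -0.001, 0.061]
contact_force: [-0.4, 0.1, -0.4]
width: 0.806
```

Request:
jog_arm(
  targets=[
    [[0,2,0,0,0,0],[0,0,0,0,0,0]],
  ],
)

```text
t: 13.15
ee_pos: [0.3991, 0.2345, 0.0068]
eef_rot: [-1.568, -0.003, 0.061]
contact_force: [-0.3, -0.5, -0.1]
width: 0.808
```

Request:
jog_arm(
  targets=[
    [[0,2,0,0,0,0],[0,0,0,0,0,0]],
  ],
)

```text
t: 13.35
ee_pos: [0.3995, 0.2347, 0.0067]
eef_rot: [-1.568, -0.004, 0.062]
contact_force: [0.4, -0.1, 0.1]
width: 0.808
```

Request:
jog_arm(
  targets=[
    [[0,2,0,0,0,0],[0,2,0,0,0,0]],
  ],
)

```text
t: 13.55
ee_pos: [0.3997, 0.2348, 0.0061]
eef_rot: [-1.567, -0.005, 0.062]
contact_force: [-6.7, -4.2, 40.1]
width: 0.809
```

Request:
jog_arm(
  targets=[
    [[0,2,0,0,0,0],[0,2,0,0,0,0]],
  ],
)

```text
t: 13.75
ee_pos: [0.3997, 0.2348, 0.0063]
eef_rot: [-1.567, -0.007, 0.063]
contact_force: [-4.9, -3.2, 32.2]
width: 0.81
```

Request:
jog_arm(
  targets=[
    [[0,-3,0,0,0,0],[0,-1,0,0,0,0]],
  ],
)

```text
t: 13.95
ee_pos: [0.3998, 0.2349, 0.0109]
eef_rot: [-1.567, -0.008, 0.063]
contact_force: [0.1, 0.1, 0.0]
width: 0.806
```

Request:
jog_arm(
  targets=[
    [[0,0,0,0,0,0],[0,0,0,0,0,0]],
  ],
)

```text
t: 14.15
ee_pos: [0.3995, 0.2348, 0.0102]
eef_rot: [-1.567, -0.007, 0.063]
contact_force: [-0.2, -0.0, -0.1]
width: 0.807
```

Request:
jog_arm(
  targets=[
    [[0,0.5,0,0,0,0],[0,0,0,0,0,0],[0,0,0,0,0,0],[0,0,0,0,0,0],[0,0,0,0,0,0]],
  ],
  hand=50,
  squeeze=50,
)

```text
t: 14.65
ee_pos: [0.3994, 0.2348, 0.0098]
eef_rot: [-1.567, -0.006, 0.063]
contact_force: [-0.7, -0.1, 4.5]
width: 0.69
```

Run:
```python
from h import *
plan((None,None,.03,None),(None,None,.15,None),step=20);plan((None,None,.16,None),(.439,-.274,.14,-.1))
```

```text
8 rows
[[0.1,-10.1,0,-0.2,0,0.4],[0,-10.1,0,0,0,0],[0,-20,0,0,0,0],[0,-20,0,0,0,0],[0,-20,0,0,0,0],[0,-20,0,0,0,0],[0,-20,0,0,0,0],[0,-20,0,0,0,0]]
16 rows
[[0.2,-37.6,0.1,-0.2,0,0.4],[0,-37.6,0,0,0,0],[0,-37.6,0,0,0,0],[0,-37.6,0,0,0,0],[0.6,1.7,-42.5,0,0.3,0],[0.9,1.7,-42.5,0,0.3,0],[1.1,1.7,-42.5,0,0.3,0],[1.3,1.7,-42.5,0,0.3,0],[1.5,1.7,-42.5,0,0.3,0],[1.8,1.7,-42.5,0,0.3,0],[2,1.7,-42.5,0,0.3,0],[2.2,1.7,-42.5,0,0.3,0],[2.5,1.7,-42.5,0,0.3,0],[2.7,1.7,-42.4,0,0.3,0],[2.9,1.7,-42.4,0,0.3,0],[3.1,1.7,-42.4,0,0.3,0]]
```

Request:
jog_arm(
  targets=[
    [[0,-5,0,0,0,0],[0,-10,0,0,0,0],[0,-15,0,0,0,0],[0,-30,0,0,0,0],[0,-30,0,0,0,0],[0,-30,0,0,0,0],[0,-20,0,0,0,0],[0,0,0,0,0,0]],
  ],
)

```text
t: 15.45
ee_pos: [0.3965, 0.2335, 0.156]
eef_rot: [-1.569, -0.001, 0.063]
contact_force: [0.6, 0.9, -1.1]
width: 0.686
```

Run:
```python
from h import *
print(state()['contact_force']);plan((.439,-.274,.14,-.1),step=40)
```

```text
[ 0.58645079  0.92521639 -1.13340347]
13 rows
[[0.8,1.2,-39.2,-0.1,0.3,0],[1,1.2,-39.2,0,0.3,0],[1.2,1.2,-39.2,0,0.3,0],[1.4,1.2,-39.2,0,0.3,0],[1.6,1.2,-39.1,0,0.3,0],[1.8,1.2,-39.1,0,0.3,0],[2,1.2,-39.1,0,0.3,0],[2.2,1.2,-39.1,0,0.3,0],[2.4,1.2,-39.1,0,0.3,0],[2.6,1.2,-39.1,0,0.3,0],[2.8,1.2,-39.1,0,0.3,0],[2.9,1.2,-39.1,0,0.3,0],[3.1,1.2,-39,0,0.3,0]]
```

Request:
jog_arm(
  targets=[
    [[1,1,-39,0,0.3,0],[1,1,-39,0,0.3,0],[1,1,-39,0,0.3,0],[1,1,-39,0,0.3,0],[2,1,-39,0,0.3,0],[2,1,-39,0,0.3,0],[2,1,-39,0,0.3,0],[2,1,-39,0,0.3,0],[2,1,-39,0,0.3,0],[3,1,-39,0,0.3,0],[3,1,-39,0,0.3,0],[3,1,-39,0,0.3,0],[3,1,-39,0,0.3,0],[0,0,0,0,0,0],[0,0,0,0,0,0]],
  ],
)

```text
t: 16.95
ee_pos: [0.4307, -0.2886, 0.125]
eef_rot: [-1.558, 0.018, -0.005]
contact_force: [-0.6, 0.4, -2.0]
width: 0.687
```

Run:
```python
from h import *
s=state();print(s['ee_pos'],yaw(s))
p,d,c=cap('wrist','w8.png');W=world(d,c)
m=(p[...,1].astype(int)-p[...,2]>12)
zt=s['ee_pos'][2]+.032
u=proj(s['ee_pos']+[0,.045,.032],c)[0].astype(int);print(u,W[u[1],u[0]],p[u[1],u[0]])
r,X=seg(W,p,tuple(u),zt-.006,zt+.006);print(r)
if r: print('max y',np.percentile(X[:,1],98), 'x range at front',X[X[:,1]>s['ee_pos'][1]+.045][:,0].min(),X[X[:,1]>s['ee_pos'][1]+.045][:,0].max())
plan((.439,-.274,.09,-.1),step=10)
```

```text
[ 0.43069812 -0.28861382  0.12498289] -0.2954709661215196
[278 166] [ 0.43049594 -0.24346161  0.15751762] [102 104  75]
{'c': (431.6, -271.0), 'size': (112.9, 72.3), 'th': -89.85, 'z': 157.79, 'mean': array([ 431.8, -267.5])}
max y -0.21704487615220303 x range at front 0.40157520823347115 0.46225402463252635
4 rows
[[2.2,8.8,3.5,-0.7,0,-1],[2,8.8,3.6,0,0,0],[2,8.8,3.6,0,0,0],[2,8.8,3.6,0,0,0]]
```

Request:
jog_arm(
  targets=[
    [[2,6,4,-0.7,0,-1],[2,6,4,0,0,0],[2,6,4,0,0,0],[2,6,4,0,0,0],[0,0,0,0,0,0],[0,0,0,0,0,0]],
  ],
)

```text
t: 17.6
ee_pos: [0.4389, -0.2662, 0.0986]
eef_rot: [-1.568, 0.003, 0.001]
contact_force: [0.8, -0.2, -2.2]
width: 0.685
```

Run:
```python
from h import *
s=state();print(s['ee_pos'],yaw(s));plan((.439,-.274,.078,-.1),step=10)
```

```text
[ 0.43889008 -0.26618184  0.09862389] 0.04993181628012662
3 rows
[[0.1,6.9,-2.6,-0.2,0,-0.2],[0,6.9,-2.6,0,0,0],[0,6.9,-2.6,0,0,0]]
```

Request:
jog_arm(
  targets=[
    [[0,6,-3,-0.2,0,-0.2],[0,6,-2,0,0,0],[0,6,-2,0,0,0],[0,0,0,0,0,0],[0,0,0,0,0,0]],
  ],
)

```text
t: 18.1
ee_pos: [0.439, -0.2747, 0.0792]
eef_rot: [-1.572, -0.001, 0.0]
contact_force: [0.2, -0.1, -1.3]
width: 0.684
```

Run:
```python
from h import *
s=state();print(s['ee_pos'],yaw(s),s['eef_rot']);plan((.439,-.274,.066,-.1),step=10)
p,d,c=cap('wrist');W=world(d,c)
zt=s['ee_pos'][2]+.032
u=proj(s['ee_pos']+[0,.045,.032],c)[0].astype(int)
r,X=seg(W,p,tuple(u),zt-.005,zt+.005);print(r)
Y=X[X[:,1]>s['ee_pos'][1]+.045]; print('front',np.percentile(Y[:,1],[95,99]),'x',Y[:,0].min(),Y[:,0].max())
```

```text
[ 0.43900371 -0.27465774  0.07921803] 0.012997759734814514 [-1.57234027e+00 -1.38353698e-03  2.26853703e-04]
2 rows
[[0,6.6,0.3,0.1,0.1,0.1],[0,6.6,0.3,0,0.1,0]]
{'c': (439.3, -256.8), 'size': (113.2, 71.9), 'th': -89.97, 'z': 111.73, 'mean': array([ 439.3, -253.2])}
front [-0.20187664 -0.20060536] x 0.4088798457129872 0.46959016117659386
```

Request:
jog_arm(
  targets=[
    [[0,4,0,0,0,0],[0,4,0,0,0,0],[0,2,0,0,0,0],[0,1,0,0,0,0]],
  ],
)

```text
t: 18.55
ee_pos: [0.4392, -0.2748, 0.0677]
eef_rot: [-1.573, -0.002, 0.0]
contact_force: [0.3, -0.2, -2.0]
width: 0.688
```

Request:
jog_arm(
  targets=[
    [[0,1,0,0,0,0],[0,1,0,0,0,0]],
  ],
)

```text
t: 18.75
ee_pos: [0.4392, -0.2748, 0.0656]
eef_rot: [-1.573, -0.002, 0.0]
contact_force: [0.6, 0.6, -1.7]
width: 0.686
```

Request:
jog_arm(
  targets=[
    [[0,1,0,0,0,0]],
  ],
)

```text
t: 18.85
ee_pos: [0.4393, -0.2748, 0.0645]
eef_rot: [-1.573, -0.002, 0.0]
contact_force: [-0.6, 0.7, -1.5]
width: 0.685
```

Request:
jog_arm(
  targets=[
    [[0,0.6,0,0,0,0]],
  ],
)

```text
t: 18.95
ee_pos: [0.4393, -0.2747, 0.0639]
eef_rot: [-1.573, -0.002, 0.0]
contact_force: [-0.4, 0.8, -1.3]
width: 0.687
```

Request:
jog_arm(
  targets=[
    [[0,0.6,0,0,0,0]],
  ],
)

```text
t: 19.05
ee_pos: [0.4393, -0.2748, 0.0636]
eef_rot: [-1.573, -0.002, 0.0]
contact_force: [-3.7, 1.2, 6.2]
width: 0.685
```

Request:
jog_arm(
  targets=[
    [[0,0.6,0,0,0,0]],
  ],
)

```text
t: 19.15
ee_pos: [0.4393, -0.2748, 0.0635]
eef_rot: [-1.573, -0.002, 0.0]
contact_force: [-2.9, 2.0, 7.4]
width: 0.687
```

Request:
jog_arm(
  targets=[
    [[0,0,0,0,0,0],[0,0,0,0,0,0],[0,0,0,0,0,0],[0,-5,0,0,0,0],[0,-20,0,0,0,0],[0,-40,0,0,0,0],[0,-40,0,0,0,0],[0,-30,0,0,0,0],[0,0,0,0,0,0]],
  ],
  hand=75,
)

```text
t: 20.05
ee_pos: [0.439, -0.2745, 0.2048]
eef_rot: [-1.573, -0.002, 0.0]
contact_force: [0.5, 0.0, 0.5]
width: 0.877
```

Run:
```python
from h import *
s=state();print(s['ee_pos'],yaw(s))
p,d,c=cap('wrist');W=world(d,c)
u=proj([.439,-.26,.096],c)[0].astype(int)
print(seg(W,p,tuple(u),.091,.101)[0])
# blank1 
p,d,c=cap('scene');W=world(d,c);u=proj([.635,-.345,.016],c)[0].astype(int);print(seg(W,p,tuple(u),.008,.024)[0])
```

```text
[ 0.43896301 -0.27449223  0.20477696] 0.018565692971390536
{'c': (439.3, -276.2), 'size': (149.9, 60.7), 'th': 89.98, 'z': 96.17, 'mean': array([ 439.1, -273.7])}
{'c': (634.4, -345.9), 'size': (153.1, 60.6), 'th': -64.31, 'z': 14.12, 'mean': array([ 638.2, -353.3])}
```

Run:
```python
from h import *
plan((.6353,-.3455,.13,26),step=40)
```

```text
6 rows
[[33,11.7,-12.1,-0.1,-4.3,-0.1],[32,11.8,-14.5,0,-4.3,0],[30.8,11.8,-16.9,0,-4.3,0],[29.4,11.8,-19.1,0,-4.3,0],[27.9,11.8,-21.3,0,-4.3,0],[26.2,11.8,-23.4,0,-4.3,0]]
```

Request:
jog_arm(
  targets=[
    [[33,8,-12,0,-4.3,0],[32,10,-14,0,-4.3,0],[31,12,-17,0,-4.3,0],[29,14,-19,0,-4.3,0],[28,14,-21,0,-4.3,0],[26,14,-23,0,-4.3,0],[0,0,0,0,0,0],[0,0,0,0,0,0]],
  ],
  hand=71,
)

```text
t: 20.95
ee_pos: [0.6346, -0.341, 0.1067]
eef_rot: [-1.545, 0.014, 0.468]
contact_force: [-0.7, 0.6, -0.0]
width: 0.837
```

```bash
cat >> h.py <<'E'
def look(P,zlo,zhi,cam='wrist'):
    p,d,c=cap(cam);W=world(d,c);u=proj(P,c)[0].round().astype(int)
    r,X=seg(W,p,tuple(u),zlo,zhi);print(cam,r);return r,X,W,p,c
def st():
    s=state();print('t',round(s['t'],2),s['ee_pos'].round(4),'yaw',round(yaw(s),2),'tilt',np.degrees(s['eef_rot'][:2]).round(2),'F',s['contact_force'].round(1),'w',round(s['width']*85.4,1))
E
python3 - <<'E'
from h import *
st()
look([.62,-.312,.016],.008,.024)
plan((.6353,-.3455,.03,26),step=20)
E
```

```text
t 20.95 [ 0.6346 -0.341   0.1067] yaw 26.79 tilt [-88.5    0.82] F [-0.7  0.6 -0. ] w 71.5
wrist {'c': (635.6, -345.6), 'size': (150.9, 60.7), 'th': -64.17, 'z': 16.47, 'mean': array([ 634.3, -343.4])}
4 rows
[[0,19,-1.8,-1.6,0.2,-0.9],[-0.3,19.1,-1.2,0,0.2,0],[-0.3,19.1,-1.2,0,0.2,0],[-0.2,19.1,-1.2,0,0.2,0]]
```

Request:
jog_arm(
  targets=[
    [[0,17,-2,-1.6,0.2,-0.9],[0,17,-1,0,0.2,0],[0,17,-1,0,0.2,0],[0,17,-1,0,0.2,0],[0,0,0,0,0,0],[0,0,0,0,0,0]],
  ],
)

```text
t: 21.6
ee_pos: [0.6317, -0.3445, 0.043]
eef_rot: [-1.576, -0.003, 0.447]
contact_force: [0.6, 0.9, 0.5]
width: 0.833
```

Run:
```python
from h import *
st();plan((.6355,-.3455,.005,25.9),step=10)
```

```text
t 21.6 [ 0.6317 -0.3445  0.043 ] yaw 25.63 tilt [-90.3   -0.17] F [0.6 0.9 0.5] w 71.2
4 rows
[[0.7,9.5,-0.6,0.3,-0.1,0.2],[0.7,9.5,-0.6,0,-0.1,0],[0.7,9.5,-0.6,0,-0.1,0],[0.7,9.5,-0.6,0,-0.1,0]]
```

Request:
jog_arm(
  targets=[
    [[1,10,0,0.3,0,0.2],[1,10,-1,0,0,0],[1,10,0,0,0,0],[1,7,-1,0,0,0],[0,0,0,0,0,0],[0,0,0,0,0,0]],
  ],
)

```text
t: 22.2
ee_pos: [0.6373, -0.3452, 0.0063]
eef_rot: [-1.574, -0.001, 0.447]
contact_force: [0.0, 0.6, 0.6]
width: 0.834
```

Run:
```python
from h import *
st();plan((.6355,-.3455,-.012,25.9),step=10)
```

```text
t 22.2 [ 0.6373 -0.3452  0.0063] yaw 25.6 tilt [-9.018e+01 -7.000e-02] F [0.  0.6 0.6] w 71.3
2 rows
[[-0.9,9.1,0.3,0.2,-0.1,0.1],[-0.9,9.1,0.3,0,-0.1,0]]
```

Request:
jog_arm(
  targets=[
    [[-1,7,0,0,0,0],[-1,7,0,0,0,0],[0,4,0,0,0,0],[0,2,0,0,0,0],[0,1,0,0,0,0]],
  ],
)

```text
t: 22.7
ee_pos: [0.6355, -0.3464, -0.0162]
eef_rot: [-1.575, -0.001, 0.447]
contact_force: [-0.0, 0.6, 0.2]
width: 0.832
```

Run:
```python
from h import *
st()
```

```text
t 22.7 [ 0.6355 -0.3464 -0.0162] yaw 25.6 tilt [-9.021e+01 -9.000e-02] F [-0.   0.6  0.2] w 71.0
```

Request:
jog_arm(
  targets=[
    [[0,1.5,0,0,0,0],[0,1,0,0,0,0],[0,1,0,0,0,0]],
  ],
)

```text
t: 23.0
ee_pos: [0.6358, -0.3465, -0.0196]
eef_rot: [-1.575, -0.002, 0.447]
contact_force: [-0.7, 0.3, -0.3]
width: 0.826
```

Request:
jog_arm(
  targets=[
    [[0,0,0,0,0,0],[0,0,0,0,0,0],[0,0,0,0,0,0],[0,0,0,0,0,0],[0,0,0,0,0,0]],
  ],
  hand=50,
)

```text
t: 23.5
ee_pos: [0.6359, -0.3465, -0.0193]
eef_rot: [-1.575, -0.002, 0.447]
contact_force: [0.2, 0.2, 1.2]
width: 0.686
```

Request:
jog_arm(
  targets=[
    [[0,-5,0,0,0,0],[0,-15,0,0,0,0],[0,-35,0,0,0,0],[0,-40,0,0,0,0],[0,-40,0,0,0,0],[0,-35,0,0,0,0],[0,0,0,0,0,0]],
  ],
)

```text
t: 24.2
ee_pos: [0.6345, -0.3454, 0.1608]
eef_rot: [-1.574, -0.001, 0.447]
contact_force: [0.5, -0.3, -1.1]
width: 0.686
```

Run:
```python
from h import *
st();plan((.439,-.276,.135,0),step=30)
```

```text
t 24.2 [ 0.6345 -0.3454  0.1608] yaw 25.6 tilt [-9.017e+01 -7.000e-02] F [ 0.5 -0.3 -1.1] w 58.5
7 rows
[[-20.9,3.6,21,0.2,3.7,0.1],[-22.2,3.7,19.6,0,3.7,0],[-23.4,3.7,18.2,0,3.7,0],[-24.5,3.7,16.6,0,3.7,0],[-25.5,3.7,15.1,0,3.7,0],[-26.4,3.7,13.4,0,3.7,0],[-27.2,3.7,11.7,0,3.7,0]]
```

Request:
jog_arm(
  targets=[
    [[-21,3,21,0.2,3.7,0.1],[-22,3,20,0,3.7,0],[-23,3,18,0,3.7,0],[-25,3,17,0,3.7,0],[-26,3,15,0,3.7,0],[-26,3,13,0,3.7,0],[-27,3,12,0,3.7,0],[0,0,0,0,0,0],[0,0,0,0,0,0]],
  ],
)

```text
t: 25.1
ee_pos: [0.4298, -0.2686, 0.1388]
eef_rot: [-1.57, 0.0, -0.023]
contact_force: [0.3, -0.5, -1.5]
width: 0.693
```

Run:
```python
from h import *
st();plan((.439,-.2761,.105,0),step=10)
```

```text
t 25.1 [ 0.4298 -0.2686  0.1388] yaw -1.33 tilt [-89.98   0.  ] F [ 0.3 -0.5 -1.5] w 59.2
4 rows
[[2.3,8.4,-1.8,0,-0.3,0],[2.3,8.4,-1.8,0,-0.3,0],[2.3,8.4,-1.9,0,-0.3,0],[2.3,8.4,-1.9,0,-0.3,0]]
```

Request:
jog_arm(
  targets=[
    [[2,8,-2,0,-0.3,0],[2,8,-2,0,-0.3,0],[2,8,-2,0,-0.3,0],[2,8,-2,0,-0.3,0],[0,0,0,0,0,0],[0,0,0,0,0,0]],
  ],
)

```text
t: 25.7
ee_pos: [0.441, -0.2785, 0.1026]
eef_rot: [-1.57, -0.0, 0.002]
contact_force: [0.4, -0.4, -2.0]
width: 0.685
```

```bash
cat >> h.py <<'E'
def front(dz):
    "held panel: top at ee z + dz"
    s=state();zt=s['ee_pos'][2]+dz
    r,X,*_=look(s['ee_pos']+[0,.045,dz],zt-.005,zt+.005)
    Y=X[X[:,1]>s['ee_pos'][1]+.045];print('front y',np.percentile(Y[:,1],[95,99.5]).round(4),'x mid',((Y[:,0].min()+Y[:,0].max())/2).round(4))
E
python3 - <<'E'
from h import *
st();front(.0193+.016);plan((.439,-.2761,.083,0),step=10)
E
```

```text
t 25.7 [ 0.441  -0.2785  0.1026] yaw 0.13 tilt [-8.998e+01 -1.000e-02] F [ 0.4 -0.4 -2. ] w 58.5
wrist {'c': (441.5, -259.2), 'size': (115.0, 72.6), 'th': 89.69, 'z': 138.47, 'mean': array([ 441.3, -254.6])}
front y [-0.2037 -0.2022] x mid 0.441
2 rows
[[-0.9,9.8,1.2,0,0.1,0],[-0.9,9.8,1.2,0,0.1,0]]
```

Request:
jog_arm(
  targets=[
    [[-1,7,1,0,0,0],[-1,7,1,0,0,0],[0,4,0,0,0,0],[0,2,0,0,0,0],[0,1,0,0,0,0]],
  ],
)

```text
t: 26.25
ee_pos: [0.4388, -0.2763, 0.0804]
eef_rot: [-1.571, -0.001, 0.002]
contact_force: [-0.4, -1.0, -2.1]
width: 0.684
```

Run:
```python
from h import *
st();
```

```text
t 26.25 [ 0.4388 -0.2763  0.0804] yaw 0.13 tilt [-9.002e+01 -6.000e-02] F [-0.4 -1.  -2.1] w 58.4
```

Expected touch at about z 0.0765.

Request:
jog_arm(
  targets=[
    [[0,1,0,0,0,0],[0,1,0,0,0,0],[0,0.7,0,0,0,0]],
  ],
)

```text
t: 26.55
ee_pos: [0.439, -0.2764, 0.0778]
eef_rot: [-1.571, -0.001, 0.002]
contact_force: [-0.4, -0.0, -1.8]
width: 0.691
```

Request:
jog_arm(
  targets=[
    [[0,0.6,0,0,0,0]],
  ],
)

```text
t: 26.65
ee_pos: [0.4391, -0.2765, 0.0772]
eef_rot: [-1.572, -0.002, 0.002]
contact_force: [-0.3, 0.1, -2.8]
width: 0.687
```

Request:
jog_arm(
  targets=[
    [[0,0.6,0,0,0,0]],
  ],
)

```text
t: 26.75
ee_pos: [0.4391, -0.2766, 0.0767]
eef_rot: [-1.572, -0.002, 0.002]
contact_force: [-0.3, -0.1, -1.8]
width: 0.689
```

Request:
jog_arm(
  targets=[
    [[0,0.5,0,0,0,0]],
  ],
)

```text
t: 26.85
ee_pos: [0.4392, -0.2766, 0.0764]
eef_rot: [-1.572, -0.002, 0.002]
contact_force: [-1.2, 1.7, 4.3]
width: 0.686
```

Request:
jog_arm(
  targets=[
    [[0,0.5,0,0,0,0]],
  ],
)

```text
t: 26.95
ee_pos: [0.4391, -0.2766, 0.0763]
eef_rot: [-1.572, -0.002, 0.002]
contact_force: [-1.9, 1.8, 6.6]
width: 0.687
```

Request:
jog_arm(
  targets=[
    [[0,0,0,0,0,0],[0,0,0,0,0,0],[0,0,0,0,0,0],[0,-5,0,0,0,0],[0,-20,0,0,0,0],[0,-40,0,0,0,0],[0,-40,0,0,0,0],[0,-30,0,0,0,0],[0,0,0,0,0,0]],
  ],
  hand=75,
)

```text
t: 27.85
ee_pos: [0.4388, -0.2765, 0.2174]
eef_rot: [-1.572, -0.002, 0.002]
contact_force: [1.3, -0.3, -0.5]
width: 0.874
```

Run:
```python
from h import *
st();look([.439,-.26,.112],.106,.117);plan((.625,.119,.14,-23.7),step=42)
```

```text
t 27.85 [ 0.4388 -0.2765  0.2174] yaw 0.12 tilt [-90.07  -0.11] F [ 1.3 -0.3 -0.5] w 74.7
wrist {'c': (439.2, -275.4), 'size': (149.7, 60.7), 'th': -89.69, 'z': 112.17, 'mean': array([ 438.9, -272.9])}
11 rows
[[17.1,6.9,35.9,0,2.2,0],[15.7,6.9,36.5,0,2.2,0],[14.3,6.9,37,0,2.2,0],[12.9,6.9,37.6,0,2.2,0],[11.5,6.9,38,0,2.2,0],[10,6.9,38.4,0,2.2,0],[8.6,6.9,38.8,0,2.2,0],[7.1,6.9,39.1,0,2.2,0],[5.6,6.9,39.3,0,2.2,0],[4.1,6.9,39.5,0,2.2,0],[2.6,6.9,39.6,0,2.2,0]]
```

Request:
jog_arm(
  targets=[
    [[17,5,36,0,2.2,0],[16,5,36,0,2.2,0],[14,5,37,0,2.2,0],[13,5,37,0,2.2,0],[11,6,38,0,2.2,0],[10,6,38,0,2.2,0],[9,6,39,0,2.2,0],[7,6,39,0,2.2,0],[6,6,39,0,2.2,0],[4,6,39,0,2.2,0],[3,6,39,0,2.2,0],[0,0,0,0,0,0],[0,0,0,0,0,0]],
  ],
  hand=71,
)

```text
t: 29.2
ee_pos: [0.6272, 0.1297, 0.1319]
eef_rot: [-1.58, 0.026, -0.442]
contact_force: [-0.3, -0.8, -0.4]
width: 0.829
```

Run:
```python
from h import *
st()
look([.64,.155,.014],.007,.022)
plan((.625,.119,.05,-23.7),step=20)
```

```text
t 29.2 [0.6272 0.1297 0.1319] yaw -25.35 tilt [-90.54   1.47] F [-0.3 -0.8 -0.4] w 70.8
wrist {'c': (624.7, 118.7), 'size': (150.2, 60.4), 'th': 66.22, 'z': 14.57, 'mean': array([625.9, 120.9])}
5 rows
[[1,16.4,-1.9,0.5,-0.3,-1.5],[0.5,16.4,-2.1,0,-0.3,0],[0.5,16.4,-2.1,0,-0.3,0],[0.5,16.4,-2.1,0,-0.3,0],[0.5,16.4,-2.1,0,-0.3,0]]
```

Request:
jog_arm(
  targets=[
    [[1,15,-2,0.5,-0.3,-1.5],[0,15,-2,0,-0.3,0],[0,15,-2,0,-0.3,0],[0,15,-2,0,-0.3,0],[0,15,-2,0,-0.3,0],[0,0,0,0,0,0],[0,0,0,0,0,0]],
  ],
)

```text
t: 29.95
ee_pos: [0.6204, 0.1113, 0.0548]
eef_rot: [-1.573, 0.0, -0.424]
contact_force: [0.9, -0.0, -0.3]
width: 0.831
```

Run:
```python
from h import *
st();plan((.6247,.1187,.006,-23.8),step=10)
```

```text
t 29.95 [0.6204 0.1113 0.0548] yaw -24.27 tilt [-9.012e+01  3.000e-02] F [ 0.9 -0.  -0.3] w 70.9
5 rows
[[0.2,9.8,1.7,0.1,-0.1,0],[0.2,9.8,1.7,0,-0.1,0],[0.2,9.8,1.7,0,-0.1,0],[0.2,9.8,1.7,0,-0.1,0],[0.2,9.8,1.7,0,-0.1,0]]
```

Request:
jog_arm(
  targets=[
    [[0,10,2,0,-0.1,0],[0,10,2,0,-0.1,0],[0,10,2,0,-0.1,0],[0,10,2,0,-0.1,0],[0,8,1,0,-0.1,0],[0,0,0,0,0,0],[0,0,0,0,0,0]],
  ],
)

```text
t: 30.65
ee_pos: [0.6252, 0.1199, 0.004]
eef_rot: [-1.572, -0.001, -0.415]
contact_force: [0.8, 0.7, 0.2]
width: 0.834
```

Run:
```python
from h import *
st();plan((.6247,.1187,-.0155,-23.8),step=7)
```

```text
t 30.65 [0.6252 0.1199 0.004 ] yaw -23.75 tilt [-9.006e+01 -8.000e-02] F [0.8 0.7 0.2] w 71.2
3 rows
[[0,6.5,-0.4,0.1,0,0.1],[0,6.5,-0.4,0,0,0],[0,6.5,-0.4,0,0,0]]
```

Request:
jog_arm(
  targets=[
    [[0,6,-1,0,0,0],[0,6,0,0,0,0],[0,4,0,0,0,0],[0,3,0,0,0,0],[0,2,0,0,0,0]],
  ],
)

```text
t: 31.15
ee_pos: [0.6255, 0.1188, -0.0176]
eef_rot: [-1.571, -0.003, -0.415]
contact_force: [-0.2, -0.6, -0.2]
width: 0.83
```

Run:
```python
from h import *
st()
```

```text
t 31.15 [ 0.6255  0.1188 -0.0176] yaw -23.76 tilt [-90.01  -0.18] F [-0.2 -0.6 -0.2] w 70.9
```

Request:
jog_arm(
  targets=[
    [[0,1,0,0,0,0],[0,1,0,0,0,0]],
  ],
)

```text
t: 31.35
ee_pos: [0.6255, 0.1187, -0.0199]
eef_rot: [-1.571, -0.003, -0.415]
contact_force: [0.4, 0.2, 0.0]
width: 0.829
```

Request:
jog_arm(
  targets=[
    [[0,0,0,0,0,0],[0,0,0,0,0,0],[0,0,0,0,0,0],[0,0,0,0,0,0],[0,0,0,0,0,0]],
  ],
  hand=50,
)

```text
t: 31.85
ee_pos: [0.6255, 0.1188, -0.0196]
eef_rot: [-1.571, -0.003, -0.415]
contact_force: [-0.2, 0.8, 0.4]
width: 0.689
```

Request:
jog_arm(
  targets=[
    [[0,-5,0,0,0,0],[0,-15,0,0,0,0],[0,-35,0,0,0,0],[0,-40,0,0,0,0],[0,-40,0,0,0,0],[0,-40,0,0,0,0],[0,0,0,0,0,0]],
  ],
)

```text
t: 32.55
ee_pos: [0.6243, 0.119, 0.1666]
eef_rot: [-1.571, -0.003, -0.415]
contact_force: [0.0, -0.2, -1.2]
width: 0.689
```

Run:
```python
from h import *
st();plan((.439,-.275,.15,0),step=38)
```

```text
t 32.55 [0.6243 0.119  0.1666] yaw -23.76 tilt [-90.03  -0.15] F [ 0.  -0.2 -1.2] w 58.8
12 rows
[[-0.9,1.4,-36.3,0,-2,0.2],[-2.2,1.4,-36.2,0,-2,0],[-3.4,1.4,-36.1,0,-2,0],[-4.7,1.4,-36,0,-2,0],[-5.9,1.4,-35.8,0,-2,0],[-7.1,1.4,-35.6,0,-2,0],[-8.3,1.4,-35.3,0,-2,0],[-9.6,1.4,-35,0,-2,0],[-10.8,1.4,-34.6,0,-2,0],[-12,1.4,-34.3,0,-2,0],[-13.1,1.4,-33.8,0,-2,0],[-14.3,1.4,-33.3,0,-2,0]]
```

Request:
jog_arm(
  targets=[
    [[-1,0,-36,0,-2,0],[-2,0,-36,0,-2,0],[-3,0,-36,0,-2,0],[-5,0,-36,0,-2,0],[-6,0,-36,0,-2,0],[-7,0,-36,0,-2,0],[-8,0,-35,0,-2,0],[-10,0,-35,0,-2,0],[-11,0,-35,0,-2,0],[-12,0,-34,0,-2,0],[-13,0,-34,0,-2,0],[-14,0,-33,0,-2,0],[0,0,0,0,0,0],[0,0,0,0,0,0]],
  ],
)

```text
t: 33.95
ee_pos: [0.4334, -0.2887, 0.1725]
eef_rot: [-1.573, -0.01, 0.024]
contact_force: [0.4, -0.4, -1.5]
width: 0.688
```

Run:
```python
from h import *
st();plan((.439,-.2746,.12,0),step=10)
```

```text
t 33.95 [ 0.4334 -0.2887  0.1725] yaw 1.39 tilt [-90.12  -0.57] F [ 0.4 -0.4 -1.5] w 58.7
6 rows
[[0.9,8.8,2.3,0.1,0.2,0.6],[1,8.8,2.3,0,0.2,0],[1,8.8,2.3,0,0.2,0],[1,8.8,2.3,0,0.2,0],[1,8.8,2.3,0,0.2,0],[0.9,8.8,2.3,0,0.2,0]]
```

Request:
jog_arm(
  targets=[
    [[1,9,2,0,0.2,0.6],[1,9,2,0,0.2,0],[1,9,2,0,0.2,0],[1,9,2,0,0.2,0],[1,9,2,0,0.2,0],[1,9,2,0,0.3,0],[0,0,0,0,0,0],[0,0,0,0,0,0]],
  ],
)

```text
t: 34.75
ee_pos: [0.4407, -0.2702, 0.1124]
eef_rot: [-1.57, 0.004, 0.005]
contact_force: [-0.0, 0.5, -1.1]
width: 0.688
```

Run:
```python
from h import *
st();front(.0196+.014);plan((.439,-.2746,.1,0),step=8)
```

```text
t 34.75 [ 0.4407 -0.2702  0.1124] yaw 0.29 tilt [-89.95   0.22] F [-0.   0.5 -1.1] w 58.8
wrist {'c': (441.2, -252.1), 'size': (114.2, 72.3), 'th': -89.88, 'z': 146.5, 'mean': array([ 441.2, -247.8])}
front y [-0.1967 -0.1952] x mid 0.4409
2 rows
[[-0.8,6.2,-2.2,-0.1,0.1,-0.2],[-0.8,6.2,-2.2,0,0.1,0]]
```

Request:
jog_arm(
  targets=[
    [[-1,5,-2,0,0.2,-0.2],[-1,5,-2,0,0,0],[0,3,-1,0,0,0],[0,2,0,0,0,0],[0,1,0,0,0,0]],
  ],
)

```text
t: 35.3
ee_pos: [0.4388, -0.2769, 0.0962]
eef_rot: [-1.572, -0.002, -0.0]
contact_force: [-0.2, -0.1, -1.4]
width: 0.684
```

Request:
jog_arm(
  targets=[
    [[0,1,0,0,0,0]],
  ],
)

```text
t: 35.4
ee_pos: [0.4388, -0.2769, 0.0951]
eef_rot: [-1.572, -0.002, -0.0]
contact_force: [0.1, 0.3, -1.9]
width: 0.687
```

y is 2 mm low; correct it, then lower on.

Request:
jog_arm(
  targets=[
    [[0,0,1,0,0,0],[0,0,1,0,0,0]],
  ],
)

```text
t: 35.6
ee_pos: [0.4389, -0.2749, 0.0951]
eef_rot: [-1.572, -0.002, -0.0]
contact_force: [0.4, -0.0, -0.9]
width: 0.686
```

Request:
jog_arm(
  targets=[
    [[0,0.8,0,0,0,0],[0,0.8,0,0,0,0]],
  ],
)

```text
t: 35.8
ee_pos: [0.439, -0.2747, 0.0937]
eef_rot: [-1.572, -0.002, 0.0]
contact_force: [0.3, 1.0, -0.6]
width: 0.684
```

Request:
jog_arm(
  targets=[
    [[0,0.6,0,0,0,0]],
  ],
)

```text
t: 35.9
ee_pos: [0.4391, -0.2747, 0.0931]
eef_rot: [-1.572, -0.003, 0.0]
contact_force: [0.1, 0.3, -1.8]
width: 0.685
```

Request:
jog_arm(
  targets=[
    [[0,0.6,0,0,0,0]],
  ],
)

```text
t: 36.0
ee_pos: [0.4391, -0.2747, 0.0925]
eef_rot: [-1.572, -0.003, 0.0]
contact_force: [-0.4, 0.1, -1.6]
width: 0.69
```

Request:
jog_arm(
  targets=[
    [[0,0.5,0,0,0,0]],
  ],
)

```text
t: 36.1
ee_pos: [0.4391, -0.2747, 0.0921]
eef_rot: [-1.572, -0.003, 0.0]
contact_force: [-1.8, 0.8, 5.2]
width: 0.686
```

Request:
jog_arm(
  targets=[
    [[0,0.4,0,0,0,0]],
  ],
)

```text
t: 36.2
ee_pos: [0.4391, -0.2747, 0.092]
eef_rot: [-1.572, -0.003, 0.0]
contact_force: [-2.1, 0.9, 6.2]
width: 0.688
```

Request:
jog_arm(
  targets=[
    [[0,0,0,0,0,0],[0,0,0,0,0,0],[0,0,0,0,0,0],[0,-5,0,0,0,0],[0,-20,0,0,0,0],[0,-40,0,0,0,0],[0,-40,0,0,0,0],[0,-10,0,0,0,0],[0,0,0,0,0,0]],
  ],
  hand=75,
)

```text
t: 37.1
ee_pos: [0.4387, -0.2745, 0.2118]
eef_rot: [-1.572, -0.002, 0.0]
contact_force: [0.1, -0.7, -0.2]
width: 0.875
```

Run:
```python
from h import *
st();look([.439,-.26,.126],.120,.132);plan((.61,-.225,.21,0),step=40)
```

```text
t 37.1 [ 0.4387 -0.2745  0.2118] yaw 0.01 tilt [-90.07  -0.13] F [ 0.1 -0.7 -0.2] w 74.7
wrist {'c': (439.2, -275.1), 'size': (150.1, 60.8), 'th': -89.97, 'z': 126.17, 'mean': array([ 439. , -272.2])}
5 rows
[[34.3,0.3,9.9,0,0,0.1],[34.3,0.2,9.9,0,0,0],[34.3,0.2,9.9,0,0,0],[34.3,0.2,9.9,0,0,0],[34.3,0.2,9.9,0,0,0]]
```

Request:
jog_arm(
  targets=[
    [[35,0,10,0,0,0],[35,0,10,0,0,0],[35,0,10,0,0,0],[35,0,10,0,0,0],[30,0,10,0,0,0],[0,0,0,0,0,0],[0,0,0,0,0,0]],
  ],
  hand=45,
)

```text
t: 37.85
ee_pos: [0.6097, -0.2207, 0.1969]
eef_rot: [-1.562, 0.016, -0.002]
contact_force: [-0.4, -1.2, 0.8]
width: 0.524
```

Run:
```python
from h import *
st()
p,d,c=cap('wrist','w9.png');np.savez('w9.npz',p=p,d=d,**c)
```

```text
t 37.85 [ 0.6097 -0.2207  0.1969] yaw -0.14 tilt [-89.51   0.94] F [-0.4 -1.2  0.8] w 44.7
```

View pics/w9.png

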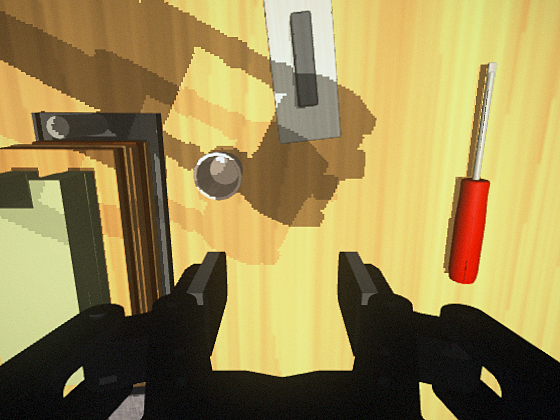

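Run:
```python
from h import *
q=np.load('w9.npz');W=world(q['d'],q);p=q['p']
print(W[60,302],W[120,300])
print('rib',seg(W,p,(302,60),.033,.048)[0]);print('slab',seg(W,p,(300,120),.007,.018)[0])
plan((.63,-.16,.13,0),step=30)
```

```text
[ 0.62319905 -0.11995022  0.04234519] [ 0.62295335 -0.16644912  0.01307577]
rib {'c': (625.0, -119.7), 'size': (70.3, 16.8), 'th': -83.67, 'z': 42.24, 'mean': array([ 624.7, -119.1])}
slab {'c': (625.7, -125.9), 'size': (118.0, 56.8), 'th': -83.7, 'z': 12.44, 'mean': array([ 625.1, -127.1])}
4 rows
[[5.4,16.7,15,-0.5,0,-1],[5.1,16.7,15.2,0,0,0],[5.1,16.7,15.2,0,0,0],[5.1,16.7,15.2,0,0,0]]
```

Run:
```python
from h import *
plan((.6248,-.1195,.08,6.3),step=30)
```

```text
6 rows
[[2.8,19.6,16.7,-0.5,-1.1,-0.9],[2.8,19.5,16.8,0,-1.1,0],[3.2,19.5,16.8,0,-1.1,0],[3.5,19.5,16.7,0,-1.1,0],[3.8,19.5,16.6,0,-1.1,0],[4.1,19.5,16.5,0,-1.1,0]]
```

Request:
jog_arm(
  targets=[
    [[3,19,17,-0.5,-1.1,-0.9],[3,19,17,0,-1.1,0],[3,19,17,0,-1.1,0],[3,19,17,0,-1.1,0],[4,19,17,0,-1.1,0],[4,19,16,0,-1.1,0],[0,0,0,0,0,0],[0,0,0,0,0,0]],
  ],
)

```text
t: 38.7
ee_pos: [0.6154, -0.1222, 0.0784]
eef_rot: [-1.571, 0.006, 0.106]
contact_force: [0.9, -0.0, -0.3]
width: 0.528
```

Run:
```python
from h import *
st();r,X,*_=look([.624,-.085,.042],.033,.048);plan((.6248,-.1195,.03,6.3),step=12)
```

```text
t 38.7 [ 0.6154 -0.1222  0.0784] yaw 6.08 tilt [-90.01   0.33] F [ 0.9 -0.  -0.3] w 45.1
wrist {'c': (624.9, -119.5), 'size': (69.6, 16.0), 'th': -83.64, 'z': 42.33, 'mean': array([ 624.5, -117.1])}
5 rows
[[2,9.7,0.3,0,0,-0.4],[2,9.7,0.3,0,0,0],[2,9.7,0.3,0,0,0],[2,9.7,0.3,0,0,0],[2,9.7,0.3,0,0,0]]
```

Request:
jog_arm(
  targets=[
    [[2,9,0,0,-0.1,-0.3],[2,9,0,0,-0.1,0],[2,9,0,0,0,0],[2,9,0,0,0,0],[2,9,0,0,0,0],[0,0,0,0,0,0],[0,0,0,0,0,0]],
  ],
)

```text
t: 39.45
ee_pos: [0.6268, -0.1251, 0.0315]
eef_rot: [-1.573, -0.003, 0.105]
contact_force: [0.0, -1.1, 0.3]
width: 0.525
```

Run:
```python
from h import *
st();plan((.6249,-.1195,.006,6.35),step=8)
```

```text
t 39.45 [ 0.6268 -0.1251  0.0315] yaw 6.01 tilt [-90.11  -0.17] F [ 0.  -1.1  0.3] w 44.8
4 rows
[[-0.3,6.4,1.5,0.1,-0.1,0.2],[-0.3,6.4,1.4,0,-0.1,0],[-0.3,6.4,1.4,0,-0.1,0],[-0.3,6.4,1.4,0,-0.1,0]]
```

Request:
jog_arm(
  targets=[
    [[0,6,2,0,-0.1,0],[0,6,2,0,-0.1,0],[0,6,1,0,-0.1,0],[0,4,1,0,0,0],[0,2,0,0,0,0],[0,2,0,0,0,0]],
  ],
)

```text
t: 40.05
ee_pos: [0.6265, -0.1183, 0.0041]
eef_rot: [-1.573, -0.004, 0.111]
contact_force: [0.0, -0.0, 0.2]
width: 0.53
```

Run:
```python
from h import *
st()
```

```text
t 40.05 [ 0.6265 -0.1183  0.0041] yaw 6.38 tilt [-90.14  -0.23] F [ 0.  -0.   0.2] w 45.3
```

Request:
jog_arm(
  targets=[
    [[-1,0,0,0,0,0],[-0.7,0,-1,0,0,0]],
  ],
)

```text
t: 40.25
ee_pos: [0.6248, -0.1194, 0.0038]
eef_rot: [-1.573, -0.004, 0.111]
contact_force: [-0.3, 0.8, -0.3]
width: 0.534
```

Request:
jog_arm(
  targets=[
    [[0,0,0,0,0,0],[0,0,0,0,0,0],[0,0,0,0,0,0],[0,0,0,0,0,0],[0,0,0,0,0,0],[0,0,0,0,0,0],[0,0,0,0,0,0]],
  ],
  hand=8,
  squeeze=80,
)

```text
t: 40.95
ee_pos: [0.6251, -0.1198, 0.0045]
eef_rot: [-1.574, -0.005, 0.111]
contact_force: [0.7, -0.6, 0.3]
width: 0.166
```

Request:
jog_arm(
  targets=[
    [[0,-4,0,0,0,0],[0,-10,0,0,0,0],[0,-30,0,0,0,0],[0,-40,0,0,0,0],[0,-40,0,0,0,0],[0,-40,0,0,0,0],[0,-20,0,0,0,0],[0,0,0,0,0,0],[0,0,0,0,0,0]],
  ],
)

```text
t: 41.85
ee_pos: [0.6181, -0.1177, 0.1887]
eef_rot: [-1.565, 0.015, 0.111]
contact_force: [-0.5, -0.1, -8.8]
width: 0.167
```

Run:
```python
from h import *
st();plan((.439,-.275,.185,0),step=28)
```

```text
t 41.85 [ 0.6181 -0.1177  0.1887] yaw 6.36 tilt [-89.65   0.88] F [-0.5 -0.1 -8.8] w 14.2
9 rows
[[-21.7,0.7,-15.2,-0.3,0.7,-0.9],[-21.5,0.4,-15.4,0,0.7,0],[-21.3,0.4,-15.7,0,0.7,0],[-21.1,0.4,-16,0,0.7,0],[-20.9,0.4,-16.2,0,0.7,0],[-20.7,0.4,-16.5,0,0.7,0],[-20.5,0.4,-16.7,0,0.7,0],[-20.3,0.4,-17,0,0.7,0],[-20.1,0.4,-17.2,0,0.7,0]]
```

Request:
jog_arm(
  targets=[
    [[-21,0,-15,-0.3,0.7,-0.9],[-21,0,-15,0,0.7,0],[-21,0,-16,0,0.7,0],[-21,0,-16,0,0.7,0],[-21,0,-16,0,0.7,0],[-21,0,-16,0,0.7,0],[-20,0,-17,0,0.7,0],[-20,0,-17,0,0.7,0],[-15,0,-14,0,0.7,0],[0,0,0,0,0,0],[0,0,0,0,0,0]],
  ],
)

```text
t: 42.95
ee_pos: [0.4278, -0.2682, 0.1659]
eef_rot: [-1.547, 0.036, -0.002]
contact_force: [0.0, 0.5, -7.9]
width: 0.172
```

Run:
```python
from h import *
st();plan((.439,-.275,.155,0),step=8)
```

```text
t 42.95 [ 0.4278 -0.2682  0.1659] yaw -0.09 tilt [-88.63   2.07] F [ 0.   0.5 -7.9] w 14.7
3 rows
[[3.9,3.4,-2.4,-1.4,-0.1,-2.1],[3.7,3.6,-2.3,0,0,0],[3.7,3.6,-2.3,0,0,0]]
```

Request:
jog_arm(
  targets=[
    [[4,3,-2,-1.4,0,-2.1],[4,3,-2,0,0,0],[4,3,-2,0,0,0],[0,0,0,0,0,0],[0,0,0,0,0,0]],
  ],
)

```text
t: 43.45
ee_pos: [0.4405, -0.2715, 0.1528]
eef_rot: [-1.566, 0.005, 0.001]
contact_force: [-0.2, 0.2, -7.8]
width: 0.169
```

Run:
```python
from h import *
s=state();st();plan((.439,-.275,.139,0),step=8)
P=s['ee_pos'];z=P[2]-.0045+.012
look(P+[0,.05,z-P[2]],z-.005,z+.005)
```

```text
t 43.45 [ 0.4405 -0.2715  0.1528] yaw 0.04 tilt [-89.72   0.28] F [-0.2  0.2 -7.8] w 14.4
2 rows
[[-0.7,6.9,-1.8,-0.3,0,-0.3],[-0.7,6.9,-1.7,0,0,0]]
wrist {'c': (440.7, -244.2), 'size': (75.1, 56.7), 'th': 89.96, 'z': 160.94, 'mean': array([ 440.7, -233.7])}
```

Request:
jog_arm(
  targets=[
    [[-1,5,-2,-0.3,0,-0.3],[-0.5,5,-1,0,0,0],[0,4,-1,0,0,0],[0,2,0,0,0,0],[0,1,0,0,0,0]],
  ],
)

```text
t: 44.0
ee_pos: [0.4388, -0.2759, 0.1344]
eef_rot: [-1.571, -0.001, 0.001]
contact_force: [-0.4, -0.2, -8.7]
width: 0.167
```

Run:
```python
from h import *
st()
```

```text
t 44.0 [ 0.4388 -0.2759  0.1344] yaw 0.04 tilt [-9.004e+01 -3.000e-02] F [-0.4 -0.2 -8.7] w 14.3
```

Request:
jog_arm(
  targets=[
    [[0,1,0.5,0,0,0],[0,1,0.4,0,0,0]],
  ],
)

```text
t: 44.2
ee_pos: [0.4388, -0.275, 0.1322]
eef_rot: [-1.572, -0.001, 0.001]
contact_force: [0.5, 0.6, -7.6]
width: 0.162
```

Request:
jog_arm(
  targets=[
    [[0,0.8,0,0,0,0],[0,0.7,0,0,0,0]],
  ],
)

```text
t: 44.4
ee_pos: [0.4389, -0.275, 0.1308]
eef_rot: [-1.572, -0.001, 0.001]
contact_force: [0.7, -0.3, -8.1]
width: 0.169
```

Request:
jog_arm(
  targets=[
    [[0,0.6,0,0,0,0]],
  ],
)

```text
t: 44.5
ee_pos: [0.4389, -0.275, 0.1302]
eef_rot: [-1.572, -0.001, 0.001]
contact_force: [-0.5, 1.1, -6.7]
width: 0.164
```

Request:
jog_arm(
  targets=[
    [[0,0.5,0,0,0,0]],
  ],
)

```text
t: 44.6
ee_pos: [0.4389, -0.2749, 0.1302]
eef_rot: [-1.572, -0.001, 0.001]
contact_force: [-2.2, 2.2, -0.2]
width: 0.167
```

Request:
jog_arm(
  targets=[
    [[0,0.5,0,0,0,0]],
  ],
)

```text
t: 44.7
ee_pos: [0.4389, -0.275, 0.1302]
eef_rot: [-1.572, -0.001, 0.001]
contact_force: [-2.2, 1.6, -1.8]
width: 0.17
```

Request:
jog_arm(
  targets=[
    [[0,0.5,0,0,0,0],[0,0,0,0,0,0],[0,0,0,0,0,0],[0,0,0,0,0,0],[0,-5,0,0,0,0],[0,-20,0,0,0,0],[0,-35,0,0,0,0],[0,-35,0,0,0,0],[0,0,0,0,0,0]],
  ],
  hand=50,
  squeeze=20,
)

```text
t: 45.6
ee_pos: [0.4406, -0.2764, 0.232]
eef_rot: [-1.578, -0.008, 0.001]
contact_force: [-0.0, -0.2, -0.0]
width: 0.588
```

Run:
```python
from h import *
st();look([.439,-.225,.138],.132,.143);look([.439,-.26,.167],.16,.175)
plan((.441,.1,.2,-88.8),step=38)
```

```text
t 45.6 [ 0.4406 -0.2764  0.232 ] yaw 0.04 tilt [-90.4   -0.46] F [-0.  -0.2 -0. ] w 50.2
wrist {'c': (438.7, -274.7), 'size': (129.1, 56.2), 'th': 89.86, 'z': 138.16, 'mean': array([ 438.8, -267.8])}
wrist {'c': (438.6, -274.6), 'size': (69.7, 16.0), 'th': -89.58, 'z': 168.01, 'mean': array([ 438.9, -272.9])}
12 rows
[[0.2,2.2,31.3,0.1,7.4,0.2],[-3.8,2.3,31,0,7.4,0],[-7.8,2.3,30.3,0,7.4,0],[-11.6,2.3,29,0,7.4,0],[-15.3,2.3,27.3,0,7.4,0],[-18.7,2.3,25.1,0,7.4,0],[-21.8,2.3,22.5,0,7.4,0],[-24.5,2.3,19.5,0,7.4,0],[-26.8,2.3,16.2,0,7.4,0],[-28.6,2.3,12.6,0,7.4,0],[-30,2.3,8.8,0,7.4,0],[-30.9,2.3,4.8,0,7.4,0]]
```

Request:
jog_arm(
  targets=[
    [[0,0,31,0,7.4,0],[-4,0,31,0,7.4,0],[-8,2,30,0,7.4,0],[-12,2,29,0,7.4,0],[-15,2,27,0,7.4,0],[-19,2,25,0,7.4,0],[-22,2,23,0,7.4,0],[-25,2,20,0,7.4,0],[-27,2,16,0,7.4,0],[-29,2,13,0,7.4,0],[-30,2,9,0,7.4,0],[-31,2,5,0,7.4,0],[0,0,0,0,0,0],[0,0,0,0,0,0]],
  ],
)

```text
t: 47.1
ee_pos: [0.4405, 0.1169, 0.1902]
eef_rot: [-1.599, 0.003, -1.616]
contact_force: [-0.9, -0.4, -0.2]
width: 0.589
```

Run:
```python
from h import *
st();plan((.441,.1478,.11,-88.8),step=30)
```

```text
t 47.1 [0.4405 0.1169 0.1902] yaw -92.6 tilt [-91.63   0.19] F [-0.9 -0.4 -0.2] w 50.3
3 rows
[[-10.2,26.8,0.5,1.6,-1.3,-0.2],[-10.3,26.7,-0.1,0,-1.3,0],[-10.3,26.7,0.1,0,-1.3,0]]
```

Request:
jog_arm(
  targets=[
    [[-10,25,0,1.6,-1.3,0],[-10,25,0,0,-1.3,0],[-10,25,0,0,-1.3,0],[0,0,0,0,0,0],[0,0,0,0,0,0]],
  ],
)

```text
t: 47.6
ee_pos: [0.4401, 0.143, 0.1122]
eef_rot: [-1.572, 0.001, -1.542]
contact_force: [-0.6, -1.0, 0.8]
width: 0.588
```

Run:
```python
from h import *
st();plan((.441,.1478,.06,-88.8),step=15)
p,d,c=cap('scene');W=world(d,c);u=proj([.441,.148,.0795],c)[0].astype(int);print(W[u[1]-2:u[1]+3,u[0]].round(3).tolist())
```

```text
t 47.6 [0.4401 0.143  0.1122] yaw -88.34 tilt [-9.008e+01  8.000e-02] F [-0.6 -1.   0.8] w 50.2
4 rows
[[-1.2,13,0.3,0.1,0.1,-0.1],[-1.2,13,0.3,0,0.1,0],[-1.2,13,0.2,0,0.1,0],[-1.2,13,0.2,0,0.1,0]]
[[0.394, 0.235, 0.029], [0.394, 0.235, 0.025], [0.399, 0.227, 0.026], [0.441, 0.146, 0.079], [0.443, 0.143, 0.078]]
```

Request:
jog_arm(
  targets=[
    [[-3,8,1,0,0,0],[-2,10,0,0,0,0],[0,10,0,0,0,0],[0,8,0,0,0,0],[0,0,0,0,0,0],[0,0,0,0,0,0]],
  ],
)

```text
t: 48.25
ee_pos: [0.4429, 0.1469, 0.0756]
eef_rot: [-1.568, 0.002, -1.544]
contact_force: [-0.1, -0.3, 0.1]
width: 0.587
```

Run:
```python
from h import *
st();plan((.441,.1478,.047,-88.8),step=10)
```

```text
t 48.25 [0.4429 0.1469 0.0756] yaw -88.47 tilt [-89.82   0.1 ] F [-0.1 -0.3  0.1] w 50.1
3 rows
[[-0.3,9.5,-0.7,-0.2,0.1,-0.1],[-0.3,9.5,-0.6,0,0.1,0],[-0.3,9.5,-0.6,0,0.1,0]]
```

Request:
jog_arm(
  targets=[
    [[-1,9,-1,0,0,0],[0,9,-1,0,0,0],[0,9,0,0,0,0],[0,0,0,0,0,0]],
  ],
)

```text
t: 48.65
ee_pos: [0.441, 0.1481, 0.0466]
eef_rot: [-1.567, 0.002, -1.544]
contact_force: [0.8, -0.2, -1.1]
width: 0.587
```

Request:
jog_arm(
  targets=[
    [[0,0,0,0,0,0],[0,0,0,0,0,0],[0,0,0,0,0,0],[0,0,0,0,0,0],[0,0,0,0,0,0],[0,0,0,0,0,0]],
  ],
  hand=5,
)

```text
t: 49.25
ee_pos: [0.441, 0.1481, 0.0465]
eef_rot: [-1.567, 0.002, -1.544]
contact_force: [-0.1, 0.6, -3.2]
width: 0.148
```

```bash
cat >> h.py <<'E'
def tab():
    st();d=state()['ee_pos'][:2]-[.4038,.1474];a=np.degrees(np.arctan2(d[1],d[0]));print('tab heading',a,'tab rad',np.radians(93.7-a),'r',np.hypot(*d))
E
python3 -c "
from h import *
tab()"
```

```text
t 49.25 [0.441  0.1481 0.0465] yaw -88.45 tilt [-89.79   0.1 ] F [-0.1  0.6 -3.2] w 12.6
tab heading 1.0212866711661357 tab rad 1.6175486941001052 r 0.0371692898934923
```

Request:
jog_arm(
  targets=[
    [[-5.3,0,-0.4,0,-8,0],[-5.3,0,-0.4,0,-8,0],[-5.3,0,-0.4,0,-8,0],[-5.3,0,-0.4,0,-8,0],[-5.3,0,-0.4,0,-8,0],[0,0,0,0,0,0]],
  ],
)

```text
t: 49.85
ee_pos: [0.4312, 0.1722, 0.0465]
eef_rot: [-1.567, -0.002, -0.82]
contact_force: [-1.0, -0.2, -1.8]
width: 0.149
```

```bash
python3 -c "
from h import *
tab()"
```

```text
t 49.85 [0.4312 0.1722 0.0465] yaw -47.0 tilt [-89.78  -0.1 ] F [-1.  -0.2 -1.8] w 12.7
tab heading 42.184174473773346 tab rad 0.8991207723155956 r 0.03697656805110845
```

Remaining to about 0.03 rad: 49.5°.

Request:
jog_arm(
  targets=[
    [[-5.3,0,-0.4,0,-8,0],[-5.3,0,-0.4,0,-8,0],[-5.3,0,-0.4,0,-8,0],[-5.3,0,-0.4,0,-8,0],[-5.3,0,-0.4,0,-8,0],[-5,0,-0.4,0,-7.5,0],[0,0,0,0,0,0]],
  ],
)

```text
t: 50.55
ee_pos: [0.4038, 0.1842, 0.0465]
eef_rot: [-1.568, -0.006, 0.01]
contact_force: [-0.7, 0.7, -2.9]
width: 0.154
```

```bash
python3 -c "
from h import *
tab()"
```

```text
t 50.55 [0.4038 0.1842 0.0465] yaw 0.6 tilt [-89.86  -0.36] F [-0.7  0.7 -2.9] w 13.2
tab heading 90.02719261056086 tab rad 0.06410258173729065 r 0.03679918325635025
```

Request:
jog_arm(
  targets=[
    [[0,0,0,0,0,0],[0,0,0,0,0,0],[0,0,0,0,0,0],[0,-15,0,0,0,0],[0,-35,0,0,0,0],[0,-40,0,0,0,0],[0,-40,0,0,0,0],[0,-30,-30,0,0,0],[0,0,-30,0,0,0],[0,0,0,0,0,0]],
  ],
  hand=40,
)

```text
t: 51.55
ee_pos: [0.4046, 0.1214, 0.2143]
eef_rot: [-1.57, -0.01, -0.014]
contact_force: [-0.8, -0.0, -1.1]
width: 0.471
```

Run:
```python
from h import *
st();p,d,c=cap('wrist');W=world(d,c)
u=proj([.404,.185,.0795],c)[0].astype(int);print('tab post',seg(W,p,tuple(u),.072,.085)[0])
cap('scene','end.png')
look([.45,-.24,.138],.128,.15,'scene')
```

```text
t 51.55 [0.4046 0.1214 0.2143] yaw -0.8 tilt [-89.95  -0.59] F [-0.8 -0.  -1.1] w 40.2
tab post {'c': (403.5, 184.7), 'size': (13.2, 12.8), 'th': -46.87, 'z': 79.77, 'mean': array([403.4, 184.8])}
scene {'c': (439.9, -277.7), 'size': (132.5, 59.3), 'th': 89.49, 'z': 135.03, 'mean': array([ 447.8, -288.6])}
```

View pics/end.png

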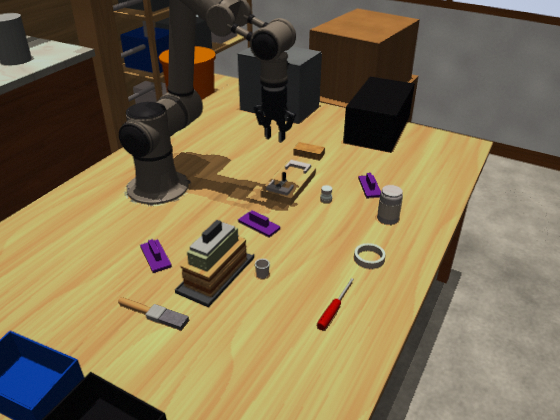

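The final picture shows three panels and the weight on the pile at about (212,245). The tab is back over the empty frame at about (285,180), no panels are left on the bench, and the bystanders are where they started.

```bash
python3 -c "
from h import *
print(order.hand_in())"
```

```text
the job is handed in; nothing more can be done
None
```

The job is done and handed in at about 52 s of the 210 s allowed; no verdict came back.

**What I did:** I turned the tab aside to about 1.62 rad and lifted the cover out. I laid the cover on the pile, then the 16 mm and 14 mm blanks (the only two on the bench), each lowered until I felt it touch. The steel weight then went on top, and I swung the tab back over the empty frame to about 0.06 rad.

**Last checks:**
- **Panels:** each was measured after release within about 1.2 mm of the pile's centre and 0.5° of parallel, with the notched end towards the index post.
- **Weight:** its slab was within 0.5 mm of centre and 0.2° of lengthwise.
- **Bystanders:** they stand where they started in the final picture.

**What failed or disagreed:**
- **Fingertip position:** the fingertips stood about 30 mm higher than the tool description says. My first grip on the tab closed on air above it, moving nothing, and I corrected for the offset afterwards.
- **Frame touch:** while feeling for the frame's plywood, the fingertips pressed with a reading of 40 N, right at the stated limit for the arm and gripper body. Only the fingertips should have been touching, and I backed off after one more reading of 32 N.
- **Weight position:** the weight was roughly 2 cm from my first coarse fix when I came for it, possibly knocked. I measured it again before gripping.

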